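# Warm a batch of sample jars

## Robot

A 6-joint arm with a two-finger parallel gripper is mounted at the origin on the work surface. World frame = base frame: x ahead of the robot, y to its left, z up, the work surface at z = 0. Lengths are in m, angles in degrees, forces in N, time in s.
With the tool pointing down it reaches from about 0.25 to 0.725 m from the base axis. Payload 9.7 kg.
Tool frame: the origin (TCP) lies midway between the tips of the shut fingers; the grasp point (between the pads) lies 19 mm behind it (bot.pinch_z is the distance from the TCP to the grasp point, in m); z points along the fingers, x is the direction in which the jaws open and shut, and the axes are right-handed (so a half turn about z gives the same grasp; the last joint's range is limited). The gripper opens to 85 mm and grips with 20 to 120 N. Pads are 22 mm wide; open, the fingers measure 114 mm over their backs; the gripper's body (76 mm by 85 mm) begins 54 mm behind the grasp point. The pads swing forward as they close: fully open they stand 13 mm farther back than shut.
Start: joints at [65.947, 4.979, 10.078, 95.1, 0, 90], TCP at [0.224, 0.502, 0.231] pointing down, gripper open.
Joint ranges: [-179.16, 179.16], [-48.56, 103.87], [-65.8, 70.77], [-126.05, 130.52], [-82.76, 87.17], [-180, 180]. Speed limits (degrees/s): [127.2, 127.2, 147.25, 180, 180, 180].

## Interface

Orientations are given as [roll, pitch, yaw] about the fixed x, y, z axes, in that order (R = Rz(yaw) Ry(pitch) Rx(roll)).
In Python, from workcell import bot gives the robot as it stands. The module is installed in compiled form; this text tells all that it offers.
- The arm moves only by the shell command python3 -m pendant 'ROWS' [FORCE]. ROWS is JSON, a list of rows, each a list of 7 numbers: the shift along the tool's x, y, z scaled (see below), then the turn, a rotation vector about the tool's x, y, z scaled (see below), then the closure, from 0 (fully open) to 1 (shut). In form: [[tx, ty, tz, wx, wy, wz, jaw], ...]. A call has 1 to 12 rows; each row shifts and turns the pose as measured when the row begins, along the tool's axes as they then stand; what a row does not reach is not made up. The controller multiplies each number of a shift by 0.25 m and each number of a turn by pi rad. A row lasts 1/10 s, in which the tool goes at most 50 mm and 8.59 degrees, less where a joint would pass 70% of its speed; a pose out of reach is approached as far as the arm can. A call with a number of a shift or a turn outside -1 to 1 is refused whole. A call with a gripper value outside its range is refused whole. The fingers move at their own pace and stop on an object; FORCE is the grip in N (left out, the last holds). Time passes only in rows, so rows that do not move let the fingers close. It gives the time, the measured TCP pose, the force and the opening at its end, in the units of the state.
- bot.get_obs(): the state, without advancing time (a new reading comes with each control period).
- bot.camera(name): name is "scene" or "top"; returns the picture (384x512x3 uint8, red, green, blue); there is no depth.
- bot.calibration(name): a dict with "intrinsics" (3x3 intrinsics, pixels), "xyz" and "attitude" of the camera in the world. Camera axes: x right, y up, looking along -z (the intrinsics and any distortion apply to the point x, -y, -z); pixel columns grow to the right and rows downward; lengths in m; the calibration is good to about 2 mm. A picture is of the moment at which its call begins. calibration takes no time and is no camera call.
- bot.job_done(): hands the job in, once; it reports no verdict.
The state is a dict: "time": time; "q": joint angles; "qd": joint speeds; "joint_efforts": joint torques, N m; "ee_pos": TCP position; "tcp_rot": TCP orientation; "wrist_force": force on the tool from outside, world axes, zero at the start; "torque": the same for the moment, N m; "opening": finger opening in m.
Only numpy, scipy, OpenCV 4.12 (cv2) and the standard library are available. Lean on these libraries where they do the work, as an engineer would, in place of code of your own. Each camera call takes 0.05 s, during which the arm holds its last target.

## Task

Load the bench warmer with a pyramid of upright sample jars: the three full, yellow-capped ones standing on the silver discs of the bed, and the one or two lighter, blue-capped ones on top of them, each straddling a gap between two jars below. Then lower the hood gently until it is fully closed, and only then press the green start button fully down and let it come up again. Leave the red-capped jar and the other things on the bench where they are.

Things in the scene. Friction and masses are not known exactly. Their poses are not given: they have to be found in the camera images.
- full0: white sample jar with a YELLOW screw cap: upright cylinder, 56 mm diameter, 50 mm tall, about 0.24 kg (full). Origin: centre of its underside, z up its axis. It starts standing on the bench. Always three of these, in no particular order; they make the lower row
- full1: white sample jar with a YELLOW screw cap: upright cylinder, 56 mm diameter, 50 mm tall, about 0.24 kg (full). Origin: centre of its underside, z up its axis. It starts standing on the bench. Always three of these, in no particular order; they make the lower row
- full2: white sample jar with a YELLOW screw cap: upright cylinder, 56 mm diameter, 50 mm tall, about 0.24 kg (full). Origin: centre of its underside, z up its axis. It starts standing on the bench. Always three of these, in no particular order; they make the lower row
- light0: white sample jar with a BLUE screw cap: upright cylinder, 56 mm diameter, 50 mm tall, about 0.16 kg (part-filled). Origin: centre of its underside, z up its axis. It starts standing on the bench. One or two of these are there (an absent one reads None); they go on top
- light1: white sample jar with a BLUE screw cap: upright cylinder, 56 mm diameter, 50 mm tall, about 0.16 kg (part-filled). Origin: centre of its underside, z up its axis. It starts standing on the bench. One or two of these are there (an absent one reads None); they go on top
- red_jar: same jar with a RED cap (56 mm diameter, 50 mm tall), standing among the others: not part of the job, leave it alone. Origin: centre of its underside.
- flask: bystander: clear flat culture flask with a red cap, 80 x 50 x 28 mm. Origin: centre of its underside.
- mouse: bystander: black computer mouse, 100 x 60 x 30 mm. Origin: centre of its underside.
- marker: bystander: blue marker pen lying down, 110 x 13 x 13 mm. Origin: centre of its underside.
- dishes: bystander: pile of three clear culture dishes, 90 mm diameter, 45 mm tall. Origin: centre of its underside.
- warmer: bench warmer, fixed. Origin on the bench under the bed's centre; x away from the robot, y left, z up. Orange base 250 mm wide (y), x -85 to +100 mm; bed: sunken trough 68 mm (x) by 186 mm (y), floor 40 mm above the bench, rim 8 mm higher. Yellow console at its -y side, y -125 to -255 mm, top 46 mm up, with a sloping screen up to 85 mm high in its far half
- place0 (a point): centre of a silver disc on the bed's floor, 40 mm above the bench, where a jar of the lower row stands; the three discs lie 62 mm apart along the bed (the one next to the console)
- place1 (a point): centre of a silver disc on the bed's floor, 40 mm above the bench, where a jar of the lower row stands; the three discs lie 62 mm apart along the bed (the middle one)
- place2 (a point): centre of a silver disc on the bed's floor, 40 mm above the bench, where a jar of the lower row stands; the three discs lie 62 mm apart along the bed (the one farthest from the console)
- gap0 (a point): 90 mm above the bench, at the height of the caps of the lower row, midway between place0 and place1: where the underside of a jar of the upper row rests, straddling the two jars below
- gap1 (a point): 90 mm above the bench, at the height of the caps of the lower row, midway between place1 and place2: where the underside of a jar of the upper row rests, straddling the two jars below
- hood (a joint): angle of the hood, rad: 0 closed on the base, 1.95 fully open (tipped back away from the robot); it starts at 1.70 to 1.82, has a stiff hinge and stays where it is left. The hood is a clear orange box, open below: 160 mm from hinge to front face, 240 mm wide, 110 mm high, walls 4 mm
- hood_handle (a point): middle of the black handle bar of the hood: a round bar 10 mm thick and 110 mm long, parallel to the hinge, 38 mm out from the hood's front face, standing on two posts at its ends; when the hood is closed it lies 93 mm above the bench and 198 mm towards the robot from the hinge; its posts point up when the hood is open
- hood_hinge (a point): middle of the hood's hinge axis, 48 mm above the bench, 85 mm behind the bed's centre; the axis is the warmer's y; the handle goes round it at a radius of 203 mm
- start (a joint): travel of the green start button on the console, m: 0 released, 0.007 fully down; a spring (about 5 N when fully down) brings it back. It moves straight down.
- start_top (a point): centre of the top face of the green start button, 36 mm diameter

How it is judged:
By the outcome, as a careful person would: the job done as asked, in the order asked, and still so for the second after the job is handed in, with the robot touching nothing.
Of light0, light1 only 1 to 2 are there at a start; the rules pass over those that are not, and their reading is None.
At some moment in a run one of full0, full1, full2 may be knocked a few centimetres aside while the robot is not near it.
It also fails if it takes over 208 s, if anything falls off the work surface, if the arm or the gripper's body presses on something with over 40 N, if the wrist force passes 120 N, or if a joint passes its speed limit or range.

## Working session

There is one attempt and no reset: what is moved stays moved. The work goes in short steps, Python scripts to look and compute and a shell command to move; the robot and the scene stay as the last step left them, time stands still between calls to the robot, and variables do not carry over. Pictures are saved under pics/ and viewed, and the job is handed in when it is done.

```bash
mkdir -p pics; ls; python3 - <<'E'
from workcell import bot
import cv2
o=bot.get_obs(); print(o)
for n in("scene","top"):
    im=bot.camera(n); cv2.imwrite(f"pics/{n}0.png",im[:,:,::-1]); print(n,bot.calibration(n))
E
```

```text
pics
{'time': 0.0, 'q': array([ 6.59465986e+01,  5.01119532e+00,  1.00326794e+01,  9.50995190e+01,
       -5.59216597e-04,  9.00027559e+01]), 'qd': array([-0.10680316, -0.08865016,  0.03718512,  0.0391758 , -0.02854729,
        0.04224661]), 'joint_efforts': array([-1.74889351e-04, -5.20378518e+01,  4.64811337e+01,  1.60070794e-02,
       -8.70793792e-05,  2.01699044e-05]), 'ee_pos': array([0.22407816, 0.50202119, 0.23056626]), 'tcp_rot': array([1.79999437e+02, 7.80349023e-02, 6.59438427e+01]), 'wrist_force': array([ 0.53750125, -0.07667854, -0.03124255]), 'torque': array([-0.00898728, -0.01664436,  0.04012813]), 'opening': 0.08556431951653369}
scene {'intrinsics': array([[436.93723558,   0.        , 261.52700504],
       [  0.        , 436.93723558, 182.31903914],
       [  0.        ,   0.        ,   1.        ]]), 'xyz': array([1.27504773, 0.49828364, 1.16303536]), 'attitude': array([ 38.01028428,   0.91048345, 118.26914503])}
top {'intrinsics': array([[355.75562462,   0.        , 259.32482247],
       [  0.        , 355.75562462, 197.53306838],
       [  0.        ,   0.        ,   1.        ]]), 'xyz': array([0.45524133, 0.08395679, 1.05946807]), 'attitude': array([  3.6311531 ,  -1.97602841, -90.20792324])}
```

View pics/scene0.png

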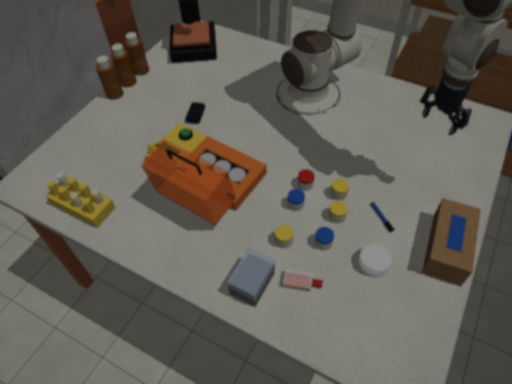

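View pics/top0.png

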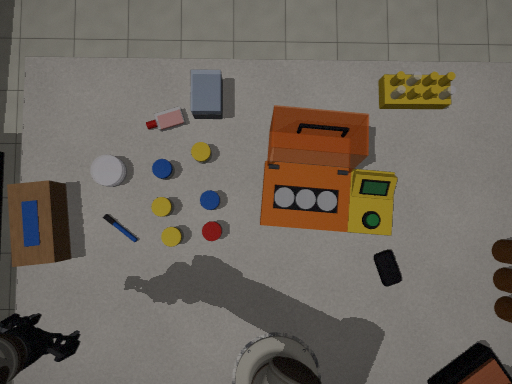

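```bash
cat > h.py <<'E'
from workcell import bot
import cv2, numpy as np
from scipy.spatial.transform import Rotation as R
def cal(n):
    c=bot.calibration(n); return c['intrinsics'],c['xyz'],R.from_euler('xyz',c['attitude'],degrees=True).as_matrix()
def ray(n,uv,z):
    K,p,A=cal(n); d=np.linalg.inv(K)@[uv[0],uv[1],1]; d=A@(d*[1,-1,-1]); return p+d*(z-p[2])/d[2]
def proj(n,X):
    K,p,A=cal(n); c=(A.T@(np.asarray(X)-p))*[1,-1,-1]; u=K@c; return u[:2]/u[2]
def blobs(n,im,col,amin=30):
    hsv=cv2.cvtColor(im,cv2.COLOR_RGB2HSV)
    lo,hi={'y':((20,120,110),(35,255,255)),'b':((100,150,60),(125,255,255)),'r':((0,190,80),(4,255,255)),'g':((60,100,30),(90,255,255)),'k':((0,0,0),(180,255,45)),'d':((0,0,140),(180,60,255))}[col]
    m=cv2.inRange(hsv,lo,hi)
    if col=='r': m|=cv2.inRange(hsv,(174,150,80),(180,255,255))
    k,l,s,c=cv2.connectedComponentsWithStats(m)
    return [(c[i],s[i,4]) for i in range(1,k) if s[i,4]>=amin]
def pic(n,name,box=None,s=1):
    im=bot.camera(n)
    v=im if box is None else im[box[1]:box[3],box[0]:box[2]]
    v=cv2.resize(v,None,fx=s,fy=s,interpolation=cv2.INTER_CUBIC); cv2.imwrite(f'pics/{name}.png',v[:,:,::-1]); return im
E
python3 - <<'E'
from h import *
for n in('top','scene'):
    im=cv2.imread(f'pics/{n}0.png')[:,:,::-1].copy()
    for c in 'ybrg':
        for b,a in blobs(n,im,c): print(n,c,b.round(1),a,ray(n,b,.05 if c!='g' else .052)[:2].round(4))
im=cv2.imread('pics/top0.png')[:,:,::-1].copy()
sub=np.zeros_like(im); sub[183:215,270:342]=im[183:215,270:342]
for b,a in blobs('top',sub,'d'): print('disc',b,a,ray('top',b,.04))
cv2.imwrite('pics/topc.png',cv2.resize(im[100:240,255:400],None,fx=5,fy=4,interpolation=cv2.INTER_CUBIC)[:,:,::-1])
im=cv2.imread('pics/scene0.png'); cv2.imwrite('pics/scc.png',cv2.resize(im[115:225,135:275],None,fx=5,fy=5,interpolation=cv2.INTER_CUBIC))
E
```

```text
top y [414.1  89.9] 1012 [ 0.8362 -0.4084]
top y [450.9  75.4] 52 [ 0.8811 -0.5207]
top y [200.2 151.1] 285 [0.6522 0.2172]
top y [374.8 171.2] 84 [ 0.5949 -0.2855]
top y [370.5 206.1] 1814 [ 0.4942 -0.2703]
top y [160.7 206.2] 300 [0.4952 0.3266]
top y [170.6 236.3] 301 [0.4107 0.2979]
top b [161.7 168.1] 285 [0.6031 0.3254]
top b [209.5 199.7] 285 [0.5132 0.1901]
top b [ 30.  222.9] 662 [0.4496 0.6848]
top b [124.4 231.5] 112 [0.4249 0.426 ]
top r [150.8 123.6] 55 [0.731  0.3578]
top r [211.3 230.8] 280 [0.4256 0.1844]
top g [374.4 187.6] 274 [ 0.5474 -0.2823]
top g [372.1 219.6] 134 [ 0.4555 -0.2734]
scene y [180.2 139.6] 548 [ 0.4816 -0.273 ]
scene y [ 70.6 180.4] 37 [ 0.7993 -0.4876]
scene y [339.9 185.2] 170 [0.4113 0.2991]
scene y [ 50.7 183.8] 31 [ 0.8402 -0.5354]
scene y [ 61.9 188.5] 56 [ 0.8377 -0.4886]
scene y [ 81.9 185.9] 40 [ 0.7994 -0.4384]
scene y [ 83.6 205.4] 510 [ 0.8555 -0.3798]
scene y [338.3 207.8] 200 [0.4954 0.3277]
scene y [283.7 232.7] 225 [0.6535 0.2187]
scene b [295.8 196.2] 178 [0.5161 0.1928]
scene b [378.7 212.3] 50 [0.4539 0.4427]
scene b [456.  232.8] 432 [0.4183 0.6672]
scene b [324.1 235.3] 209 [0.6062 0.328 ]
scene r [305.8 176.4] 131 [0.4286 0.1869]
scene r [316.8 282.9] 32 [0.7546 0.3701]
scene g [185.4 133.2] 62 [ 0.4487 -0.2733]
```

View pics/topc.png

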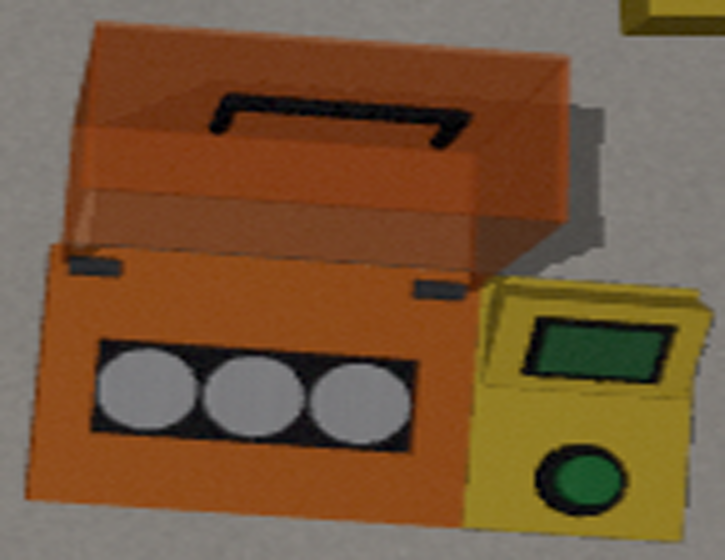

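View pics/scc.png

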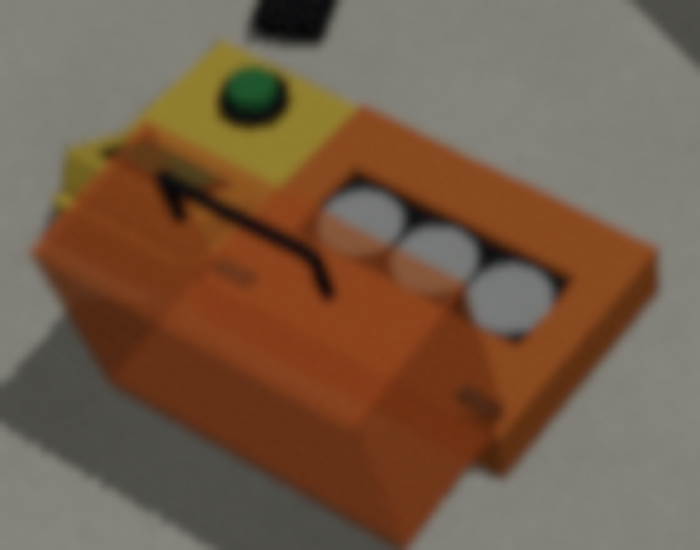

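```bash
python3 - <<'E'
from h import *
def fit(n,box):
    im=cv2.imread(f'pics/{n}0.png')
    big=cv2.resize(im,None,fx=4,fy=4,interpolation=cv2.INTER_CUBIC)
    hsv=cv2.cvtColor(big,cv2.COLOR_BGR2HSV); m=cv2.inRange(hsv,(0,0,95),(180,70,255))
    mm=np.zeros_like(m); x0,y0,x1,y1=[4*b for b in box]; mm[y0:y1,x0:x1]=m[y0:y1,x0:x1]
    mm=cv2.erode(mm,np.ones((5,5)))
    k,l,s,c=cv2.connectedComponentsWithStats(mm)
    return [((c[i]+.5)/4-.5,s[i,4]) for i in range(1,k) if s[i,4]>300]
for n,b in(('top',(272,184,341,216)),('scene',(190,145,255,190))):
    for c,a in fit(n,b): print(n,c.round(2),a,ray(n,c,.04).round(4))
# scene visible disc
for z in(.05,.055,.06): print(z,ray('top',(372.1,219.6),z),ray('scene',(185.4,133.2),z))
E
```

```text
top [283.89 196.86] 4198 [ 0.5217 -0.0223  0.04  ]
top [305.26 198.62] 4190 [ 0.5165 -0.0841  0.04  ]
top [326.54 200.44] 4173 [ 0.5112 -0.1458  0.04  ]
scene [245.67 148.97] 2382 [ 0.4064 -0.0516  0.04  ]
scene [208.43 157.42] 1155 [ 0.4992 -0.1456  0.04  ]
scene [223.18 164.74] 1217 [ 0.5039 -0.0836  0.04  ]
scene [236.3  174.35] 2325 [ 0.5195 -0.0232  0.04  ]
0.05 [ 0.45539857 -0.27417377  0.05      ] [ 0.4471273  -0.27465197  0.05      ]
0.055 [ 0.45539779 -0.27239991  0.055     ] [ 0.4508465  -0.27117977  0.055     ]
0.06 [ 0.45539701 -0.27062606  0.06      ] [ 0.4545657  -0.26770758  0.06      ]
```

```bash
cat >> h.py <<'E'
def plan(tgt,yaw=None,n=None,rpy=None):
    """print rows (equal world steps) from measured pose to target, tool down"""
    o=bot.get_obs(); p=o['ee_pos']; A=R.from_euler('xyz',o['tcp_rot'],degrees=True)
    y0=o['tcp_rot'][2]
    B=R.from_euler('xyz',rpy if rpy is not None else [180,0,yaw if yaw is not None else y0],degrees=True)
    w=(A.inv()*B).as_rotvec(); d=np.asarray(tgt)-p
    k=max(np.linalg.norm(d)/.045,np.degrees(np.linalg.norm(w))/8,1)
    n=n or int(np.ceil(k))
    print('dist %.4f turn %.1f n=%d'%(np.linalg.norm(d),np.degrees(np.linalg.norm(w)),n), 'pos',p.round(4),'rpy',o['tcp_rot'].round(1))
    for i in range(n):
        Ai=A*R.from_rotvec(w*i/n); s=Ai.inv().apply(d/n)/.25
        print(i,[*s.round(3),*(w/n/np.pi).round(4)])
E
python3 -m pendant '[[-0.055,0.127,0.05,0,0,0,0],[-0.055,0.127,0.05,0,0,0,0],[-0.055,0.127,0.05,0,0,0,0],[-0.055,0.127,0.05,0,0,0,0],[-0.055,0.127,0.05,0,0,0,0],[-0.055,0.127,0.05,0,0,0,0],[-0.055,0.127,0.05,0,0,0,0],[-0.055,0.127,0.05,0,0,0,0],[0,0,0,0,0,0,0]]' 40
python3 -c "
from h import *
plan([.411,.2985,.10],65.9)
print(bot.get_obs())"
```

```text
time: 1.0
ee_pos: [0.4158, 0.2904, 0.123]
tcp_rot: [-179.9, 0.3, 66.2]
wrist_force: [-1.1, 0.5, -0.6]
opening: 0.0854
dist 0.0248 turn 0.4 n=1 pos [0.4158 0.2904 0.123 ] rpy [-179.9    0.3   66.2]
0 [np.float64(0.023), np.float64(-0.031), np.float64(0.092), np.float64(-0.0008), np.float64(0.0017), np.float64(0.0016)]
{'time': 1.0, 'q': array([ 3.49511082e+01, -1.31087284e+00, -8.34853952e+00,  8.33030325e+01,
       -4.41017323e-02,  5.87705941e+01]), 'qd': array([ 1.72079833, -0.68486826,  0.61929763,  0.96500113,  1.22306307,
        2.08627486]), 'joint_efforts': array([ -1.89363867, -45.89001417,  47.29093194,  -0.47422841,
        -0.22593755,  -0.74975392]), 'ee_pos': array([0.41580745, 0.2903554 , 0.12296142]), 'tcp_rot': array([-179.86106855,    0.31419597,   66.18102608]), 'wrist_force': array([-1.06859446,  0.54835224, -0.59177864]), 'torque': array([ 0.04920141,  0.01941223, -0.04418966]), 'opening': 0.08536055058695283}
```

```bash
python3 -m pendant '[[0.02,-0.03,0.05,0,0.001,0.001,0],[0,0,0.06,0,0,0,0],[0,0,0,0,0,0,0]]'
python3 -c "
from h import *
im=pic('top','t1',(130,130,260,260),4)
for c in 'yb':
  for b,a in blobs('top',im,c): print(c,b.round(1),a,ray('top',b,.05)[:2].round(4))
im=bot.camera('scene')
for c in 'yb':
  for b,a in blobs('scene',im,c): print(c,b.round(1),a,ray('scene',b,.05)[:2].round(4))
plan([.411,.2985,.013],65.9)"
```

```text
time: 1.3
ee_pos: [0.4097, 0.2988, 0.0926]
tcp_rot: [-179.8, 0.2, 65.9]
wrist_force: [-0.4, 0.2, 0.0]
opening: 0.0854
y [414.2  89.8] 1042 [ 0.8365 -0.4088]
y [450.7  75.5] 51 [ 0.8809 -0.5202]
y [200.2 151.1] 287 [0.6522 0.2172]
y [375.2 171.4] 92 [ 0.5945 -0.2867]
y [370.4 206. ] 1823 [ 0.4944 -0.2702]
y [160.7 206.3] 297 [0.4949 0.3265]
y [174.8 235. ] 60 [0.4142 0.2863]
b [161.7 168.1] 287 [0.6031 0.3253]
b [209.4 199.6] 281 [0.5134 0.1904]
b [ 30.1 223. ] 659 [0.4495 0.6847]
y [180.1 139.6] 554 [ 0.4819 -0.2732]
y [ 70.7 180.5] 41 [ 0.7996 -0.4866]
y [340.6 184.4] 134 [0.4071 0.2998]
y [ 50.8 183.8] 32 [ 0.8401 -0.5351]
y [ 61.8 188.6] 64 [ 0.838  -0.4887]
y [ 81.3 187.2] 57 [ 0.8044 -0.4364]
y [ 83.3 205.2] 556 [ 0.8556 -0.3811]
y [338.1 207.8] 209 [0.4956 0.3272]
y [283.7 232.8] 227 [0.6539 0.2187]
b [295.7 196.2] 182 [0.5162 0.1923]
b [378.6 212.2] 49 [0.4536 0.4426]
b [456.  232.8] 430 [0.4183 0.6672]
b [324.1 235.3] 207 [0.6063 0.3279]
dist 0.0816 turn 0.2 n=2 pos [0.4103 0.2992 0.0946] rpy [-1.799e+02  1.000e-01  6.590e+01]
0 [np.float64(-0.001), np.float64(0.002), np.float64(0.163), np.float64(-0.0004), np.float64(0.0002), np.float64(0.0001)]
1 [np.float64(-0.001), np.float64(0.002), np.float64(0.163), np.float64(-0.0004), np.float64(0.0002), np.float64(0.0001)]
```

View pics/t1.png

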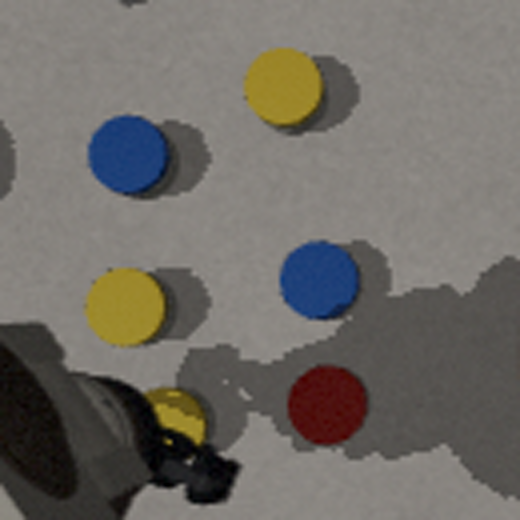

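The picture shows the gripper over the yellow jar at pixel (171,236), with the cap between the fingers and the red jar (212,231) clear. Descending.

```bash
python3 -m pendant '[[0,0.002,0.1,0,0,0,0],[0,0.002,0.1,0,0,0,0],[0,0,0.07,0,0,0,0],[0,0,0.03,0,0,0,0],[0,0,0,0,0,0,0]]'
python3 -m pendant '[[0,0,0,0,0,0,1],[0,0,0,0,0,0,1],[0,0,0,0,0,0,1],[0,0,0,0,0,0,1],[0,0,0,0,0,0,1],[0,0,0,0,0,0,1]]' 40
python3 -c "
from h import *
plan([.411,.2985,.013],65.9)"
```

```text
time: 1.9
ee_pos: [0.4113, 0.3028, 0.021]
tcp_rot: [180.0, -0.3, 66.3]
wrist_force: [0.1, -0.2, 0.2]
opening: 0.0854
time: 2.5
ee_pos: [0.4124, 0.304, 0.0246]
tcp_rot: [179.8, -0.5, 66.3]
wrist_force: [-0.2, -0.0, -2.4]
opening: 0.0548
dist 0.0129 turn 0.6 n=1 pos [0.4124 0.304  0.0246] rpy [179.8  -0.5  66.3]
0 [np.float64(-0.023), np.float64(0.003), np.float64(0.046), np.float64(0.0009), np.float64(-0.0026), np.float64(0.0022)]
```

```bash
python3 -m pendant '[[0,0,0,0,0,0,0],[0,0,0,0,0,0,0],[0,0,0,0,0,0,0],[0,0,0,0,0,0,0]]' 40
python3 -c "
from h import *
plan([.411,.2985,.012],65.9)"
```

```text
time: 2.9
ee_pos: [0.4129, 0.3043, 0.0252]
tcp_rot: [179.8, -0.5, 66.3]
wrist_force: [-0.1, 0.6, 0.4]
opening: 0.0856
dist 0.0146 turn 0.7 n=1 pos [0.4129 0.3043 0.0252] rpy [179.8  -0.5  66.3]
0 [np.float64(-0.025), np.float64(0.002), np.float64(0.053), np.float64(0.0011), np.float64(-0.0029), np.float64(0.0021)]
```

```bash
python3 -m pendant '[[-0.025,0.002,0.02,0.001,-0.002,0.002,0],[0,0,0.035,0,0,0,0],[0,0,0,0,0,0,0]]'
python3 -c "
from h import *
plan([.411,.2985,.012],65.9)"
```

```text
time: 3.2
ee_pos: [0.4107, 0.2979, 0.0102]
tcp_rot: [180.0, -0.1, 65.9]
wrist_force: [-0.5, -0.4, 0.2]
opening: 0.0856
dist 0.0019 turn 0.1 n=1 pos [0.4107 0.2979 0.0102] rpy [ 1.80e+02 -1.00e-01  6.59e+01]
0 [np.float64(0.003), np.float64(-0.0), np.float64(-0.007), np.float64(0.0), np.float64(-0.0008), np.float64(-0.0001)]
```

```bash
python3 -m pendant '[[0.002,0,-0.004,0,0,0,1],[0,0,0,0,0,0,1],[0,0,0,0,0,0,1],[0,0,0,0,0,0,1],[0,0,0,0,0,0,1]]' 40
python3 -c "
from h import *
plan([.411,.2985,.15],65.9)"
```

```text
time: 3.7
ee_pos: [0.4112, 0.2987, 0.0115]
tcp_rot: [180.0, -0.2, 65.9]
wrist_force: [1.2, 0.0, 0.2]
opening: 0.0551
dist 0.1385 turn 0.2 n=4 pos [0.4112 0.2987 0.0115] rpy [180.   -0.2  65.9]
0 [np.float64(0.0), np.float64(-0.0), np.float64(-0.139), np.float64(0.0), np.float64(-0.0003), np.float64(-0.0)]
1 [np.float64(0.0), np.float64(-0.0), np.float64(-0.139), np.float64(0.0), np.float64(-0.0003), np.float64(-0.0)]
2 [np.float64(-0.0), np.float64(-0.0), np.float64(-0.139), np.float64(0.0), np.float64(-0.0003), np.float64(-0.0)]
3 [np.float64(-0.0), np.float64(-0.0), np.float64(-0.139), np.float64(0.0), np.float64(-0.0003), np.float64(-0.0)]
```

```bash
python3 -m pendant '[[0,0,-0.06,0,0,0,1],[0,0,-0.12,0,0,0,1],[0,0,-0.12,0,0,0,1],[0,0,-0.12,0,0,0,1],[0,0,0,0,0,0,1]]'
python3 -c "
from h import *
plan([.511,-.1458,.14],-4.8,12)"
```

```text
time: 4.2
ee_pos: [0.4094, 0.2972, 0.1221]
tcp_rot: [-179.9, 0.0, 65.9]
wrist_force: [0.9, -0.5, -3.0]
opening: 0.0551
dist 0.4548 turn 70.7 n=12 pos [0.4094 0.2972 0.1221] rpy [-179.9    0.    65.9]
0 [np.float64(-0.121), np.float64(0.091), np.float64(-0.006), np.float64(-0.0), np.float64(0.0), np.float64(0.0327)]
1 [np.float64(-0.111), np.float64(0.103), np.float64(-0.006), np.float64(-0.0), np.float64(0.0), np.float64(0.0327)]
2 [np.float64(-0.1), np.float64(0.114), np.float64(-0.006), np.float64(-0.0), np.float64(0.0), np.float64(0.0327)]
3 [np.float64(-0.088), np.float64(0.124), np.float64(-0.006), np.float64(-0.0), np.float64(0.0), np.float64(0.0327)]
4 [np.float64(-0.074), np.float64(0.132), np.float64(-0.006), np.float64(-0.0), np.float64(0.0), np.float64(0.0327)]
5 [np.float64(-0.06), np.float64(0.139), np.float64(-0.006), np.float64(-0.0), np.float64(0.0), np.float64(0.0327)]
6 [np.float64(-0.046), np.float64(0.144), np.float64(-0.006), np.float64(-0.0), np.float64(0.0), np.float64(0.0327)]
7 [np.float64(-0.031), np.float64(0.148), np.float64(-0.006), np.float64(-0.0), np.float64(0.0), np.float64(0.0327)]
8 [np.float64(-0.015), np.float64(0.151), np.float64(-0.006), np.float64(-0.0), np.float64(0.0), np.float64(0.0327)]
9 [np.float64(0.0), np.float64(0.151), np.float64(-0.006), np.float64(-0.0), np.float64(0.0), np.float64(0.0327)]
10 [np.float64(0.016), np.float64(0.151), np.float64(-0.006), np.float64(-0.0), np.float64(0.0), np.float64(0.0327)]
11 [np.float64(0.031), np.float64(0.148), np.float64(-0.006), np.float64(-0.0), np.float64(0.0), np.float64(0.0327)]
```

```bash
python3 -m pendant '[[-0.12,0.09,-0.03,0,0,0.033,1],[-0.11,0.1,-0.02,0,0,0.033,1],[-0.1,0.115,-0.01,0,0,0.033,1],[-0.09,0.125,-0.005,0,0,0.033,1],[-0.075,0.13,-0.005,0,0,0.033,1],[-0.06,0.14,-0.005,0,0,0.033,1],[-0.045,0.145,-0.005,0,0,0.033,1],[-0.03,0.15,-0.005,0,0,0.033,1],[-0.015,0.15,-0.005,0,0,0.033,1],[0,0.15,-0.005,0,0,0.033,1]]'
python3 -c "
from h import *
plan([.511,-.1458,.14],-4.8)"
```

```text
time: 5.2
ee_pos: [0.4862, -0.0831, 0.1462]
tcp_rot: [-179.9, 0.2, 4.7]
wrist_force: [0.6, 0.5, -2.4]
opening: 0.0549
dist 0.0677 turn 9.5 n=2 pos [ 0.4862 -0.0831  0.1462] rpy [-179.9    0.2    4.7]
0 [np.float64(0.039), np.float64(0.129), np.float64(0.012), np.float64(-0.0002), np.float64(0.0007), np.float64(0.0263)]
1 [np.float64(0.05), np.float64(0.125), np.float64(0.012), np.float64(-0.0002), np.float64(0.0007), np.float64(0.0263)]
```

```bash
python3 -m pendant '[[0.035,0.1,0.012,0,0,0.02,1],[0.03,0.07,0.012,0,0,0.015,1],[0.015,0.03,0.012,0,0,0.01,1],[0,0,0,0,0,0,1],[0,0,0,0,0,0,1]]'
python3 -c "
from h import *
plan([.511,-.1458,.09],-4.8)"
```

```text
time: 5.7
ee_pos: [0.507, -0.1381, 0.1354]
tcp_rot: [-179.9, 0.5, -4.2]
wrist_force: [0.3, -0.3, -1.2]
opening: 0.0554
dist 0.0462 turn 0.7 n=2 pos [ 0.507  -0.1381  0.1354] rpy [-179.9    0.5   -4.2]
0 [np.float64(0.01), np.float64(0.015), np.float64(0.091), np.float64(-0.0002), np.float64(0.0013), np.float64(0.0016)]
1 [np.float64(0.01), np.float64(0.015), np.float64(0.091), np.float64(-0.0002), np.float64(0.0013), np.float64(0.0016)]
```

```bash
python3 -m pendant '[[0.012,0.02,0.06,0,0.001,0.001,1],[0.006,0.012,0.08,0,0.001,0.001,1],[0,0,0.06,0,0,0,1],[0,0,0,0,0,0,1],[0,0,0,0,0,0,1]]'
python3 -c "
from h import *
plan([.511,-.1458,.0515],-4.8)
pic('top','t2',(255,130,355,240),5);pic('scene','s2',(170,120,280,220),5)"
```

```text
time: 6.2
ee_pos: [0.5102, -0.1417, 0.0854]
tcp_rot: [-179.9, 0.0, -4.1]
wrist_force: [-0.0, -0.2, -2.1]
opening: 0.0549
dist 0.0341 turn 0.7 n=1 pos [ 0.5102 -0.1417  0.0854] rpy [-179.9    0.    -4.1]
0 [np.float64(0.005), np.float64(0.016), np.float64(0.136), np.float64(-0.0006), np.float64(0.0002), np.float64(0.004)]
```

View pics/t2.png

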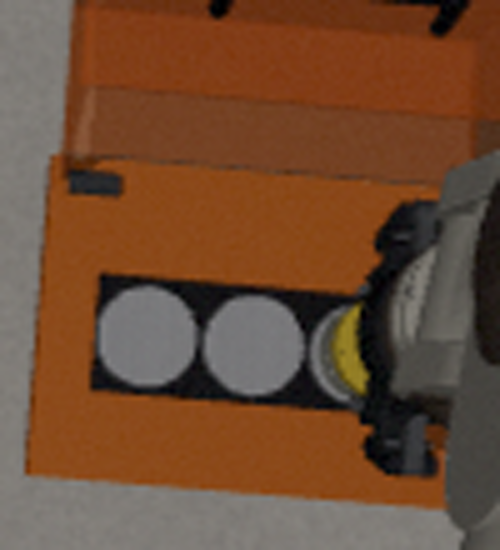

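View pics/s2.png

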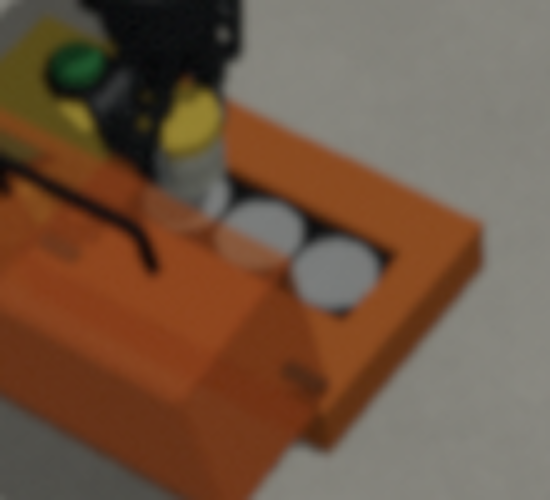

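Both views show the jar held upright above the disc next to the console (top pixel ≈ (326,200)), consistent with the computed offset. Lowering.

```bash
python3 -m pendant '[[0.004,0.018,0.03,0,0,0.004,1],[0,0.002,0.06,0,0,0,1],[0,0,0.025,0,0,0,1],[0,0,0,0,0,0,1],[0,0,0,0,0,0,1]]'
python3 -c "
from h import *
plan([.511,-.1458,.0515],-4.8)"
```

```text
time: 6.8
ee_pos: [0.5116, -0.1476, 0.0555]
tcp_rot: [-179.9, -0.1, -4.9]
wrist_force: [-0.2, -0.1, -2.6]
opening: 0.0554
dist 0.0044 turn 0.1 n=1 pos [ 0.5116 -0.1476  0.0555] rpy [-1.799e+02 -1.000e-01 -4.900e+00]
0 [np.float64(-0.003), np.float64(-0.007), np.float64(0.016), np.float64(-0.0004), np.float64(-0.0005), np.float64(-0.0005)]
```

```bash
python3 -m pendant '[[-0.002,-0.007,0.008,0,0,0,1],[0,0,0.008,0,0,0,1],[0,0,0,0,0,0,1]]'
python3 -c "
from h import *
plan([.511,-.1458,.0515],-4.8)"
```

```text
time: 7.1
ee_pos: [0.5116, -0.1457, 0.0517]
tcp_rot: [-179.9, -0.1, -4.9]
wrist_force: [0.4, 0.8, -2.0]
opening: 0.055
dist 0.0006 turn 0.2 n=1 pos [ 0.5116 -0.1457  0.0517] rpy [-1.799e+02 -1.000e-01 -4.900e+00]
0 [np.float64(-0.002), np.float64(0.001), np.float64(0.001), np.float64(-0.0004), np.float64(-0.0007), np.float64(-0.0004)]
```

```bash
python3 -m pendant '[[0,0,0.006,0,0,0,1],[0,0,0,0,0,0,1]]'; python3 -m pendant '[[0,0,0,0,0,0,0.3],[0,0,0,0,0,0,0.2],[0,0,0,0,0,0,0],[0,0,0,0,0,0,0]]'
python3 -m pendant '[[0,0,-0.06,0,0,0,0],[0,0,-0.12,0,0,0,0],[0,0,-0.12,0,0,0,0],[0,0,0,0,0,0,0]]'
python3 -c "
from h import *
im=pic('top','t3',(130,130,400,260),2.8)
for c in 'yb':
  for b,a in blobs('top',im,c): print(c,b.round(1),a,ray('top',b,.05)[:2].round(4),ray('top',b,.09)[:2].round(4))
im=pic('scene','s3',(150,120,370,260),3)
for c in 'yb':
  for b,a in blobs('scene',im,c): print(c,b.round(1),a,ray('scene',b,.05)[:2].round(4))
plan([.4945,.327,.13],40)"
```

```text
time: 7.3
ee_pos: [0.5119, -0.1457, 0.0519]
tcp_rot: [-179.9, -0.2, -4.9]
wrist_force: [-0.2, -0.0, -3.9]
opening: 0.0551
time: 7.7
ee_pos: [0.5127, -0.1459, 0.0529]
tcp_rot: [-180.0, -0.3, -4.9]
wrist_force: [1.0, 0.3, 0.1]
opening: 0.0855
time: 8.1
ee_pos: [0.5117, -0.1458, 0.1328]
tcp_rot: [-180.0, -0.3, -4.9]
wrist_force: [-0.2, 0.6, 0.9]
opening: 0.0854
y [414.1  89.9] 1008 [ 0.8363 -0.4084] [ 0.8212 -0.3889]
y [450.8  75.5] 51 [ 0.8809 -0.5205] [ 0.8641 -0.4965]
y [200.1 151.1] 286 [0.6522 0.2173] [0.6444 0.212 ]
y [327.5 199.5] 202 [ 0.5131 -0.1463] [ 0.5109 -0.1372]
y [160.7 206.3] 298 [0.4949 0.3266] [0.4934 0.317 ]
y [350.7 227.6] 43 [ 0.4329 -0.2117] [ 0.4338 -0.2   ]
b [161.7 168.1] 283 [0.6032 0.3253] [0.5974 0.3158]
b [209.4 199.7] 284 [0.5132 0.1902] [0.5109 0.186 ]
b [ 30. 223.] 660 [0.4495 0.6848] [0.4497 0.661 ]
b [124.5 231.5] 112 [0.4246 0.4257] [0.4259 0.4122]
y [200.5 137.1] 45 [ 0.4384 -0.2163]
y [181.1 141.6] 57 [ 0.4881 -0.2648]
y [204.8 150.2] 180 [ 0.4838 -0.1688]
y [ 70.5 180.5] 39 [ 0.7997 -0.4873]
y [ 50.8 183.8] 32 [ 0.8401 -0.5351]
y [ 62.  188.6] 58 [
[... 1019 characters left out ...]
), np.float64(-0.167), np.float64(-0.0), np.float64(-0.0), np.float64(-0.0001), np.float64(-0.0227)]
6 [np.float64(0.052), np.float64(-0.164), np.float64(-0.0), np.float64(-0.0), np.float64(-0.0001), np.float64(-0.0227)]
7 [np.float64(0.064), np.float64(-0.16), np.float64(-0.0), np.float64(-0.0), np.float64(-0.0001), np.float64(-0.0227)]
8 [np.float64(0.075), np.float64(-0.155), np.float64(-0.0), np.float64(-0.0), np.float64(-0.0001), np.float64(-0.0227)]
9 [np.float64(0.086), np.float64(-0.149), np.float64(-0.0), np.float64(-0.0), np.float64(-0.0001), np.float64(-0.0227)]
10 [np.float64(0.096), np.float64(-0.143), np.float64(-0.0), np.float64(-0.0), np.float64(-0.0001), np.float64(-0.0227)]
```

View pics/t3.png

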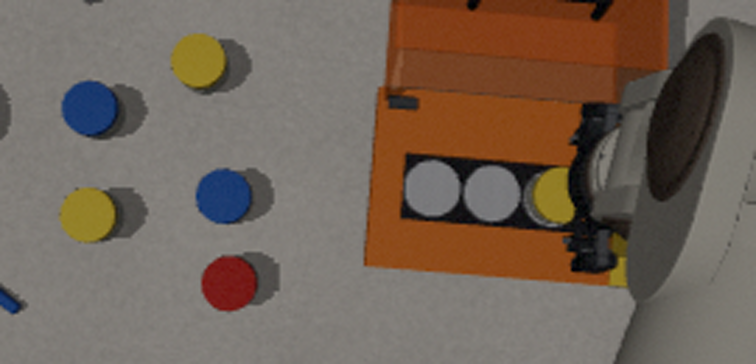

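View pics/s3.png

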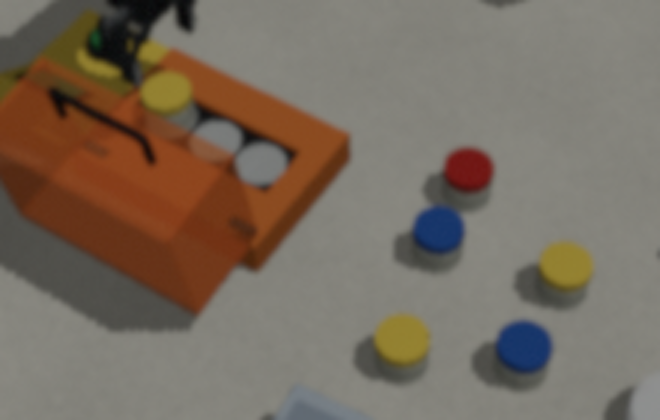

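The first jar stands upright on the disc nearest the console (top crop ≈ (555,195)); the others have not moved. Next, the jar at (161,206).

```bash
python3 -m pendant '[[-0.02,-0.17,0,0,0,-0.023,0],[-0.008,-0.17,0,0,0,-0.023,0],[0.004,-0.17,0,0,0,-0.023,0],[0.016,-0.17,0,0,0,-0.023,0],[0.028,-0.17,0,0,0,-0.023,0],[0.04,-0.167,0,0,0,-0.023,0],[0.05,-0.164,0,0,0,-0.023,0],[0.064,-0.16,0,0,0,-0.023,0],[0.075,-0.155,0,0,0,-0.02,0],[0.06,-0.1,0,0,0,-0.01,0],[0,0,0,0,0,0,0],[0,0,0,0,0,0,0]]'
python3 -c "
from h import *
plan([.4953,.327,.09],40)"
```

```text
time: 9.4
ee_pos: [0.4847, 0.2828, 0.1194]
tcp_rot: [-179.7, 0.7, 35.1]
wrist_force: [0.6, 0.5, 0.7]
opening: 0.0854
dist 0.0541 turn 5.0 n=2 pos [0.4847 0.2828 0.1194] rpy [-179.7    0.7   35.1]
0 [np.float64(0.069), np.float64(-0.06), np.float64(0.058), np.float64(-0.0008), np.float64(0.0018), np.float64(-0.0137)]
1 [np.float64(0.071), np.float64(-0.057), np.float64(0.058), np.float64(-0.0008), np.float64(0.0018), np.float64(-0.0137)]
```

```bash
python3 -m pendant '[[0.07,-0.06,0.03,0,0.001,-0.013,0],[0.055,-0.045,0.04,0,0.001,-0.013,0],[0.01,-0.01,0.04,0,0.001,0,0],[0,0,0,0,0,0,0]]'
python3 -c "
from h import *
plan([.4953,.327,.012],40)"
```

```text
time: 9.8
ee_pos: [0.4949, 0.3238, 0.0887]
tcp_rot: [-179.7, 0.3, 39.7]
wrist_force: [-0.3, -0.8, -0.4]
opening: 0.0855
dist 0.0768 turn 0.5 n=2 pos [0.4949 0.3238 0.0887] rpy [-179.7    0.3   39.7]
0 [np.float64(0.005), np.float64(-0.004), np.float64(0.153), np.float64(-0.0008), np.float64(0.0007), np.float64(-0.0009)]
1 [np.float64(0.005), np.float64(-0.004), np.float64(0.153), np.float64(-0.0008), np.float64(0.0007), np.float64(-0.0009)]
```

```bash
python3 -m pendant '[[0.007,-0.006,0.08,0,0,-0.001,0],[0.003,-0.003,0.1,0,0,0,0],[0,0,0.08,0,0,0,0],[0,0,0.03,0,0,0,0],[0,0,0,0,0,0,0]]'
python3 -c "
from h import *
plan([.4953,.327,.012],40)"
```

```text
time: 10.3
ee_pos: [0.4952, 0.323, 0.0148]
tcp_rot: [-179.8, 0.3, 39.5]
wrist_force: [-0.4, -0.2, 0.1]
opening: 0.0856
dist 0.0049 turn 0.6 n=1 pos [0.4952 0.323  0.0148] rpy [-179.8    0.3   39.5]
0 [np.float64(0.011), np.float64(-0.012), np.float64(0.011), np.float64(-0.0012), np.float64(0.0017), np.float64(-0.0028)]
```

```bash
python3 -m pendant '[[0.011,-0.012,0.01,0,0.001,-0.002,0],[0,0,0.004,0,0,0,0],[0,0,0,0,0,0,1],[0,0,0,0,0,0,1],[0,0,0,0,0,0,1],[0,0,0,0,0,0,1],[0,0,0,0,0,0,1]]'
python3 -c "
from h import *
plan([.4953,.327,.012],40)"
```

```text
time: 11.0
ee_pos: [0.4969, 0.3277, 0.015]
tcp_rot: [-179.8, -0.1, 39.8]
wrist_force: [-0.3, 0.2, -2.5]
opening: 0.0553
dist 0.0035 turn 0.3 n=1 pos [0.4969 0.3277 0.015 ] rpy [-1.798e+02 -1.000e-01  3.980e+01]
0 [np.float64(-0.007), np.float64(-0.002), np.float64(0.012), np.float64(-0.001), np.float64(-0.0007), np.float64(-0.0009)]
```

```bash
python3 -m pendant '[[0,0,-0.06,0,0,0,1],[0,0,-0.12,0,0,0,1],[0,0,-0.12,0,0,0,1],[0,0,-0.12,0,0,0,1],[0,0,-0.05,0,0,0,1]]'
python3 -c "
from h import *
plan([.5165,-.0841,.14],-4.8)"
```

```text
time: 11.5
ee_pos: [0.4952, 0.3261, 0.1368]
tcp_rot: [-179.8, 0.2, 39.8]
wrist_force: [0.0, 0.8, -2.4]
opening: 0.0553
dist 0.4107 turn 44.6 n=10 pos [0.4952 0.3261 0.1368] rpy [-179.8    0.2   39.8]
0 [np.float64(-0.099), np.float64(0.131), np.float64(-0.001), np.float64(-0.0001), np.float64(0.0001), np.float64(0.0248)]
1 [np.float64(-0.088), np.float64(0.139), np.float64(-0.002), np.float64(-0.0001), np.float64(0.0001), np.float64(0.0248)]
2 [np.float64(-0.077), np.float64(0.145), np.float64(-0.002), np.float64(-0.0001), np.float64(0.0001), np.float64(0.0248)]
3 [np.float64(-0.065), np.float64(0.151), np.float64(-0.001), np.float64(-0.0001), np.float64(0.0001), np.float64(0.0248)]
4 [np.float64(-0.053), np.float64(0.155), np.float64(-0.001), np.float64(-0.0001), np.float64(0.0001), np.float64(0.0248)]
5 [np.float64(-0.041), np.float64(0.159), np.float64(-0.001), np.float64(-0.0001), np.float64(0.0001), np.float64(0.0248)]
6 [np.float64(-0.029), np.float64(0.162), np.float64(-0.001), np.float64(-0.0001), np.float64(0.0001), np.float64(0.0248)]
7 [np.float64(-0.016), np.float64(0.163), np.float64(-0.001), np.float64(-0.0001), np.float64(0.0001), np.float64(0.0248)]
8 [np.float64(-0.003), np.float64(0.164), np.float64(-0.001), np.float64(-0.0001), np.float64(0.0001), np.float64(0.0248)]
9 [np.float64(0.01), np.float64(0.164), np.float64(-0.001), np.float64(-0.0001), np.float64(0.0001), np.float64(0.0248)]
```

```bash
python3 -m pendant '[[-0.1,0.13,-0.002,0,0,0.025,1],[-0.09,0.14,-0.002,0,0,0.025,1],[-0.075,0.145,-0.002,0,0,0.025,1],[-0.065,0.15,-0.002,0,0,0.025,1],[-0.053,0.155,-0.002,0,0,0.025,1],[-0.04,0.16,-0.002,0,0,0.025,1],[-0.03,0.16,-0.002,0,0,0.025,1],[-0.015,0.16,-0.002,0,0,0.025,1],[0,0.13,-0.002,0,0,0.025,1],[0.01,0.06,0,0,0,0.01,1],[0,0,0,0,0,0,1],[0,0,0,0,0,0,1]]'
python3 -c "
from h import *
plan([.5165,-.0841,.09],-4.8)"
```

```text
time: 12.7
ee_pos: [0.5119, -0.0613, 0.1426]
tcp_rot: [-179.8, 0.1, -4.1]
wrist_force: [-0.9, 0.7, -3.0]
opening: 0.0551
dist 0.0575 turn 0.8 n=2 pos [ 0.5119 -0.0613  0.1426] rpy [-1.798e+02  1.000e-01 -4.100e+00]
0 [np.float64(0.013), np.float64(0.045), np.float64(0.105), np.float64(-0.0005), np.float64(0.0003), np.float64(0.002)]
1 [np.float64(0.013), np.float64(0.045), np.float64(0.105), np.float64(-0.0005), np.float64(0.0003), np.float64(0.002)]
```

```bash
python3 -m pendant '[[0.013,0.045,0,0,0,0.002,1],[0.01,0.04,0.05,0,0,0.002,1],[0.003,0.006,0.1,0,0,0,1],[0,0,0.04,0,0,0,1],[0,0,0,0,0,0,1],[0,0,0,0,0,0,1]]'
python3 -c "
from h import *
plan([.5165,-.0841,.0535],-4.8)"
```

```text
time: 13.3
ee_pos: [0.5171, -0.084, 0.0916]
tcp_rot: [-179.8, 0.2, -4.5]
wrist_force: [-0.4, 0.7, -3.0]
opening: 0.0547
dist 0.0381 turn 0.4 n=1 pos [ 0.5171 -0.084   0.0916] rpy [-179.8    0.2   -4.5]
0 [np.float64(-0.002), np.float64(0.001), np.float64(0.153), np.float64(-0.0011), np.float64(0.0009), np.float64(0.0016)]
```

```bash
python3 -m pendant '[[-0.002,0,0.05,-0.001,0.001,0.001,1],[0,0,0.055,0,0,0,1],[0,0,0.02,0,0,0,1],[0,0,0,0,0,0,1],[0,0,0,0,0,0,1]]'
python3 -c "
from h import *
plan([.5165,-.0841,.0535],-4.8)"
```

```text
time: 13.8
ee_pos: [0.5171, -0.0835, 0.059]
tcp_rot: [180.0, -0.1, -4.6]
wrist_force: [-0.3, 0.5, -3.2]
opening: 0.0552
dist 0.0055 turn 0.2 n=1 pos [ 0.5171 -0.0835  0.059 ] rpy [ 1.8e+02 -1.0e-01 -4.6e+00]
0 [np.float64(-0.002), np.float64(0.003), np.float64(0.022), np.float64(0.0), np.float64(-0.0007), np.float64(0.0009)]
```

```bash
python3 -m pendant '[[-0.001,0.003,0.01,0,0,0.001,1],[0,0,0.008,0,0,0,1],[0,0,0.004,0,0,0,1],[0,0,0,0,0,0,1]]'
python3 -c "
from h import *
plan([.5165,-.0841,.0535],-4.8)"
```

```text
time: 14.2
ee_pos: [0.5175, -0.0845, 0.0554]
tcp_rot: [180.0, -0.3, -4.8]
wrist_force: [-0.1, -0.8, -1.5]
opening: 0.0549
dist 0.0022 turn 0.3 n=1 pos [ 0.5175 -0.0845  0.0554] rpy [180.   -0.3  -4.8]
0 [np.float64(-0.004), np.float64(-0.001), np.float64(0.008), np.float64(0.0001), np.float64(-0.0015), np.float64(-0.0003)]
```

```bash
python3 -m pendant '[[-0.003,0,0.008,0,-0.001,0,1],[0,0,0,0,0,0,1]]'; python3 -m pendant '[[0,0,0.005,0,0,0,1],[0,0,0,0,0,0,1]]'
```

```text
time: 14.4
ee_pos: [0.5179, -0.0847, 0.0554]
tcp_rot: [180.0, -0.3, -4.9]
wrist_force: [-0.6, 1.1, -3.5]
opening: 0.0552
time: 14.6
ee_pos: [0.5182, -0.0849, 0.0551]
tcp_rot: [179.9, -0.3, -4.9]
wrist_force: [-0.7, -0.2, -1.7]
opening: 0.0554
```

```bash
python3 -m pendant '[[-0.004,0,0.014,0,-0.001,0,1],[0,0,0,0,0,0,1]]'; python3 -m pendant '[[0,0,0.008,0,0,0,1]]'
```

```text
time: 14.8
ee_pos: [0.5188, -0.0851, 0.0558]
tcp_rot: [179.9, -0.5, -4.9]
wrist_force: [0.1, 0.3, -3.1]
opening: 0.055
time: 14.9
ee_pos: [0.5193, -0.0853, 0.055]
tcp_rot: [179.9, -0.6, -4.9]
wrist_force: [-9.1, 0.7, 24.1]
opening: 0.0552
```

```bash
python3 -m pendant '[[-0.01,-0.004,-0.004,0,-0.003,0,1],[0,0,0,0,0,0,1]]'; python3 -m pendant '[[0,0,0,0,0,0,0.3],[0,0,0,0,0,0,0.2],[0,0,0,0,0,0,0],[0,0,0,0,0,0,0]]'
python3 -m pendant '[[0,0,-0.06,0,0,0,0],[0,0,-0.12,0,0,0,0],[0,0,-0.12,0,0,0,0],[0,0,0,0,0,0,0]]'
python3 -c "
from h import *
im=pic('top','t4',(130,130,400,260),2.8)
for c in 'yb':
  for b,a in blobs('top',im,c): print(c,b.round(1),a,ray('top',b,.05)[:2].round(4),ray('top',b,.09)[:2].round(4))
im=pic('scene','s4',(150,120,370,260),3)
for c in 'yb':
  for b,a in blobs('scene',im,c): print(c,b.round(1),a,ray('scene',b,.05)[:2].round(4))
plan([.653,.218,.13],-5)"
```

```text
time: 15.1
ee_pos: [0.5167, -0.0841, 0.0554]
tcp_rot: [179.9, 0.0, -4.9]
wrist_force: [-0.0, 0.6, -2.4]
opening: 0.055
time: 15.5
ee_pos: [0.5166, -0.084, 0.0542]
tcp_rot: [179.9, 0.1, -4.9]
wrist_force: [-0.8, -0.3, 0.2]
opening: 0.0854
time: 15.9
ee_pos: [0.5162, -0.0838, 0.1342]
tcp_rot: [179.9, 0.1, -4.9]
wrist_force: [-0.0, -0.0, -0.2]
opening: 0.0851
y [414.1  89.9] 999 [ 0.8362 -0.4086] [ 0.8211 -0.3891]
y [450.9  75.4] 53 [ 0.8813 -0.5208] [ 0.8644 -0.4968]
y [200.1 151. ] 285 [0.6523 0.2174] [0.6445 0.2121]
y [302.9 199. ] 118 [ 0.5149 -0.0757] [ 0.5125 -0.0694]
b [161.6 168.1] 287 [0.6032 0.3257] [0.5973 0.3161]
b [209.3 199.8] 281 [0.5131 0.1904] [0.5108 0.1862]
b [ 30. 223.] 664 [0.4493 0.6849] [0.4496 0.661 ]
b [124.5 231.5] 112 [0.4246 0.4259] [0.4258 0.4124]
y [193.1 142.6] 119 [ 0.4726 -0.2246]
y [220.2 157.7] 178 [ 0.4885 -0.1038]
y [ 70.5 180.5] 39 [ 0.7997 -0.4873]
y [ 50.8 183.8] 32 [ 0.8401 -0.5351]
y [ 62.  188.6] 58 [ 0.8378 -0.4881]
y [ 81.9 186. ] 42 [ 0.7996 -0.4382]
y [ 83.5 205.3] 532 [ 0.8555 -0.3801]
y [283.7 232.7] 226 [0.6536 0.2188]
b [295.8 196.1] 17
[... 458 characters left out ...]
0.056), np.float64(-0.156), np.float64(-0.0), np.float64(0.0001), np.float64(0.0002), np.float64(0.0001)]
3 [np.float64(0.056), np.float64(-0.156), np.float64(0.0), np.float64(0.0001), np.float64(0.0002), np.float64(0.0001)]
4 [np.float64(0.056), np.float64(-0.156), np.float64(0.0), np.float64(0.0001), np.float64(0.0002), np.float64(0.0001)]
5 [np.float64(0.056), np.float64(-0.156), np.float64(0.0), np.float64(0.0001), np.float64(0.0002), np.float64(0.0001)]
6 [np.float64(0.056), np.float64(-0.156), np.float64(0.0), np.float64(0.0001), np.float64(0.0002), np.float64(0.0001)]
7 [np.float64(0.056), np.float64(-0.156), np.float64(0.0), np.float64(0.0001), np.float64(0.0002), np.float64(0.0001)]
```

View pics/t4.png

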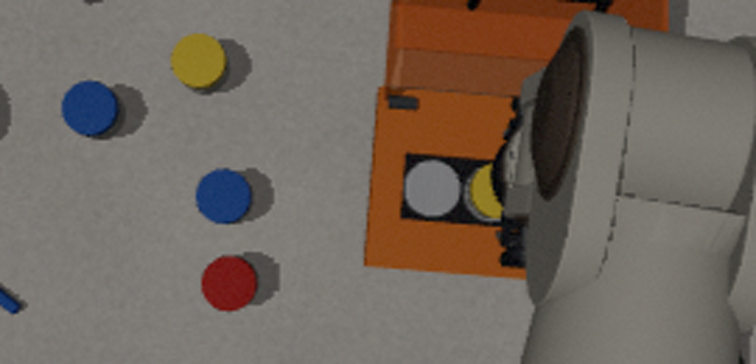

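View pics/s4.png

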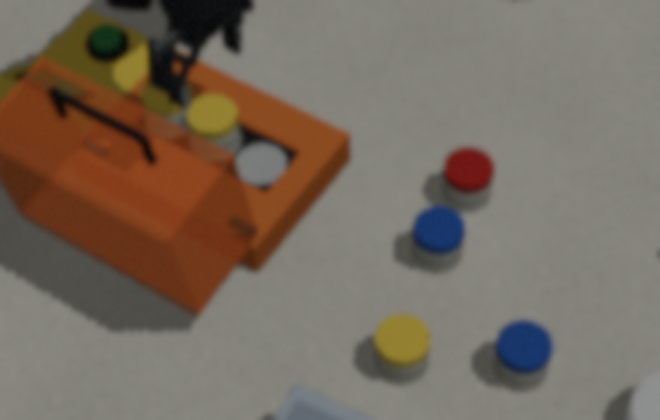

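Second jar stands on the middle disc. Going to the third yellow jar (200,151), moving clear of the open hood first.

```bash
python3 -m pendant '[[-0.015,-0.17,0,0,0,0,0],[-0.015,-0.17,0,0,0,0,0],[-0.015,-0.17,0,0,0,0,0],[-0.015,-0.17,0,0,0,0,0],[0,-0.17,0,0,0,0,0],[0.1,-0.13,0,0,0,0,0],[0.13,-0.1,0,0,0,0,0],[0.13,-0.05,0,0,0,0,0],[0.1,-0.03,0,0,0,0,0],[0,0,0,0,0,0,0],[0,0,0,0,0,0,0]]'
python3 -c "
from h import *
plan([.653,.218,.09],-5)"
```

```text
time: 17.1
ee_pos: [0.6387, 0.2068, 0.1189]
tcp_rot: [179.6, 1.0, -5.0]
wrist_force: [-0.7, -0.4, -0.8]
opening: 0.0851
dist 0.0341 turn 1.1 n=1 pos [0.6387 0.2068 0.1189] rpy [179.6   1.   -5. ]
0 [np.float64(0.055), np.float64(-0.05), np.float64(0.114), np.float64(0.002), np.float64(0.0057), np.float64(0.0003)]
```

```bash
python3 -m pendant '[[0.05,-0.05,0.03,0.001,0.004,0,0],[0.015,-0.01,0.06,0.001,0.002,0,0],[0,0,0.06,0,0,0,0],[0,0,0,0,0,0,0]]'
python3 -c "
from h import *
plan([.653,.218,.012],-5)
im=pic('scene','s5',(240,180,360,290),5)"
```

```text
time: 17.5
ee_pos: [0.6557, 0.2213, 0.079]
tcp_rot: [-180.0, -0.1, -5.0]
wrist_force: [-0.0, -0.0, -0.5]
opening: 0.0854
dist 0.0671 turn 0.1 n=2 pos [0.6557 0.2213 0.079 ] rpy [-1.8e+02 -1.0e-01 -5.0e+00]
0 [np.float64(-0.005), np.float64(0.007), np.float64(0.134), np.float64(-0.0001), np.float64(-0.0004), np.float64(0.0)]
1 [np.float64(-0.005), np.float64(0.007), np.float64(0.134), np.float64(-0.0001), np.float64(-0.0004), np.float64(0.0)]
```

View pics/s5.png

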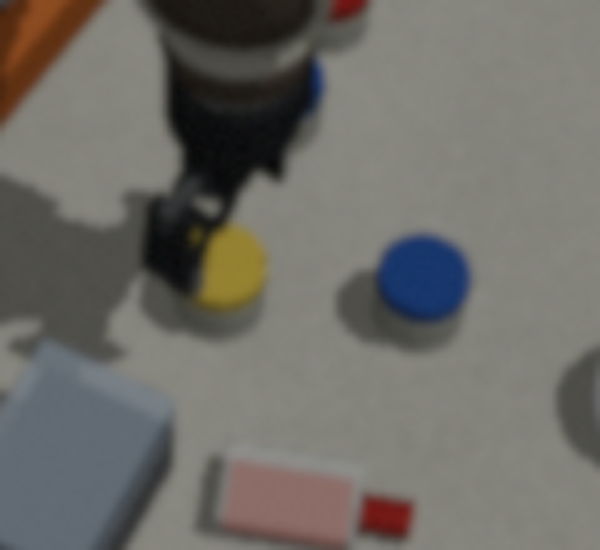

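The jar is at its spot below the gripper, and the box and flask are clear. Descending.

```bash
python3 -m pendant '[[-0.01,0.013,0.04,0,0,0,0],[-0.002,0.002,0.1,0,0,0,0],[0,0,0.07,0,0,0,0],[0,0,0.03,0,0,0,0],[0,0,0,0,0,0,0]]'
python3 -c "
from h import *
plan([.653,.218,.012],-5)"
```

```text
time: 18.05
ee_pos: [0.6545, 0.219, 0.0249]
tcp_rot: [-179.7, -0.7, -5.0]
wrist_force: [0.4, 0.4, -0.4]
opening: 0.0854
dist 0.0130 turn 0.7 n=1 pos [0.6545 0.219  0.0249] rpy [-179.7   -0.7   -5. ]
0 [np.float64(-0.006), np.float64(0.005), np.float64(0.051), np.float64(-0.0015), np.float64(-0.0036), np.float64(0.0)]
```

```bash
python3 -m pendant '[[-0.006,0.005,0.03,-0.001,-0.003,0,0],[0,0,0.03,0,0,0,0],[0,0,0.008,0,0,0,0]]'
python3 -c "
from h import *
plan([.653,.218,.012],-5)"
```

```text
time: 18.35
ee_pos: [0.6543, 0.2184, 0.0101]
tcp_rot: [-179.8, -0.3, -5.0]
wrist_force: [-0.7, -1.0, -0.5]
opening: 0.0857
dist 0.0023 turn 0.3 n=1 pos [0.6543 0.2184 0.0101] rpy [-179.8   -0.3   -5. ]
0 [np.float64(-0.005), np.float64(0.002), np.float64(-0.008), np.float64(-0.0009), np.float64(-0.0016), np.float64(0.0)]
```

```bash
python3 -m pendant '[[-0.005,0.002,0,-0.001,-0.001,0,1],[0,0,0,0,0,0,1],[0,0,0,0,0,0,1],[0,0,0,0,0,0,1],[0,0,0,0,0,0,1]]'
python3 -m pendant '[[0,0,-0.06,0,0,0,1],[0,0,-0.12,0,0,0,1],[0,0,-0.12,0,0,0,1],[0,0,-0.12,0,0,0,1],[0,0,-0.05,0,0,0,1]]'
python3 -c "
from h import *
plan([.53,.10,.14],-4.8)"
```

```text
time: 18.85
ee_pos: [0.653, 0.218, 0.0104]
tcp_rot: [180.0, -0.1, -5.0]
wrist_force: [-0.8, 0.1, -1.1]
opening: 0.0551
time: 19.35
ee_pos: [0.6508, 0.2174, 0.1319]
tcp_rot: [179.9, 0.2, -5.0]
wrist_force: [0.3, 0.0, -2.1]
opening: 0.0548
dist 0.1687 turn 0.3 n=4 pos [0.6508 0.2174 0.1319] rpy [179.9   0.2  -5. ]
0 [np.float64(-0.11), np.float64(0.128), np.float64(-0.007), np.float64(0.0002), np.float64(0.0003), np.float64(-0.0003)]
1 [np.float64(-0.11), np.float64(0.127), np.float64(-0.008), np.float64(0.0002), np.float64(0.0003), np.float64(-0.0003)]
2 [np.float64(-0.11), np.float64(0.127), np.float64(-0.008), np.float64(0.0002), np.float64(0.0003), np.float64(-0.0003)]
3 [np.float64(-0.11), np.float64(0.127), np.float64(-0.008), np.float64(0.0002), np.float64(0.0003), np.float64(-0.0003)]
```

Grasp height offset this time is +10.5 mm. Target place2 (0.5217, −0.0223), TCP z ≈ 0.0505.

```bash
python3 -m pendant '[[-0.11,0.13,-0.008,0,0,0,1],[-0.11,0.13,-0.008,0,0,0,1],[-0.11,0.13,-0.008,0,0,0,1],[-0.11,0.13,-0.008,0,0,0,1],[0.01,0.15,0,0,0,0,1],[0.01,0.15,0,0,0,0,1],[0.01,0.08,0,0,0,0,1],[0,0,0,0,0,0,1],[0,0,0,0,0,0,1]]'
python3 -c "
from h import *
plan([.5217,-.0223,.09],-4.8)"
```

```text
time: 20.25
ee_pos: [0.5246, -0.0038, 0.1412]
tcp_rot: [179.9, 0.1, -4.9]
wrist_force: [1.0, 0.4, -1.8]
opening: 0.0555
dist 0.0545 turn 0.2 n=2 pos [ 0.5246 -0.0038  0.1412] rpy [ 1.799e+02  1.000e-01 -4.900e+00]
0 [np.float64(-0.002), np.float64(0.037), np.float64(0.102), np.float64(0.0003), np.float64(0.0002), np.float64(-0.0003)]
1 [np.float64(-0.003), np.float64(0.037), np.float64(0.102), np.float64(0.0003), np.float64(0.0002), np.float64(-0.0003)]
```

```bash
python3 -m pendant '[[-0.002,0.035,0,0,0,0,1],[-0.002,0.035,0.05,0,0,0,1],[0,0.003,0.1,0,0,0,1],[0,0,0.04,0,0,0,1],[0,0,0,0,0,0,1],[0,0,0,0,0,0,1]]'
python3 -c "
from h import *
plan([.5217,-.0223,.0505],-4.8)
im=pic('top','t6',(255,130,355,240),5)"
```

```text
time: 20.85
ee_pos: [0.5214, -0.0212, 0.09]
tcp_rot: [179.9, 0.2, -4.7]
wrist_force: [0.5, -0.5, -2.6]
opening: 0.0552
dist 0.0396 turn 0.3 n=1 pos [ 0.5214 -0.0212  0.09  ] rpy [179.9   0.2  -4.7]
0 [np.float64(0.002), np.float64(0.004), np.float64(0.158), np.float64(0.0007), np.float64(0.001), np.float64(0.0008)]
```

View pics/t6.png

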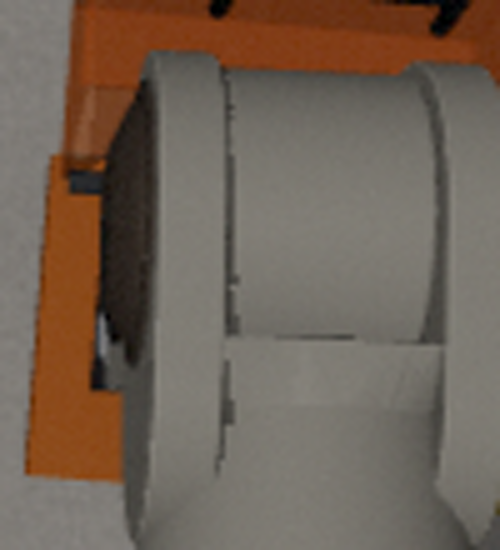

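The arm hides the bed from above; only numbers help here. Lowering.

```bash
python3 -m pendant '[[0.001,0.004,0.06,0,0.001,0,1],[0,0,0.055,0,0,0,1],[0,0,0.025,0,0,0,1],[0,0,0,0,0,0,1],[0,0,0,0,0,0,1]]'
python3 -c "
from h import *
plan([.5217,-.0223,.0505],-4.8)"
```

```text
time: 21.4
ee_pos: [0.5234, -0.0219, 0.0568]
tcp_rot: [179.9, -0.3, -4.6]
wrist_force: [0.1, -0.4, -2.2]
opening: 0.0553
dist 0.0066 turn 0.3 n=1 pos [ 0.5234 -0.0219  0.0568] rpy [179.9  -0.3  -4.6]
0 [np.float64(-0.007), np.float64(0.002), np.float64(0.025), np.float64(0.0006), np.float64(-0.0014), np.float64(0.0011)]
```

```bash
python3 -m pendant '[[-0.006,0.002,0.012,0,-0.001,0.001,1],[0,0,0.01,0,0,0,1],[0,0,0.006,0,0,0,1]]'
python3 -c "
from h import *
plan([.5217,-.0223,.0505],-4.8)"
```

```text
time: 21.7
ee_pos: [0.5226, -0.0223, 0.0508]
tcp_rot: [179.9, -0.2, -4.8]
wrist_force: [0.0, 0.0, -3.4]
opening: 0.0551
dist 0.0009 turn 0.2 n=1 pos [ 0.5226 -0.0223  0.0508] rpy [179.9  -0.2  -4.8]
0 [np.float64(-0.003), np.float64(0.0), np.float64(0.001), np.float64(0.0005), np.float64(-0.001), np.float64(0.0)]
```

```bash
python3 -m pendant '[[-0.004,0,0.006,0,-0.001,0,1],[0,0,0,0,0,0,1]]';python3 -m pendant '[[0,0,0.005,0,0,0,1]]'
python3 -m pendant '[[0,0,0,0,0,0,0.3],[0,0,0,0,0,0,0.2],[0,0,0,0,0,0,0],[0,0,0,0,0,0,0]]'
python3 -m pendant '[[0,0,-0.06,0,0,0,0],[0,0,-0.12,0,0,0,0],[0,0,-0.12,0,0,0,0],[0,-0.06,-0.08,0,0,0,0],[0,-0.16,0,0,0,0,0],[0,-0.16,0,0,0,0,0],[0,-0.16,0,0,0,0,0],[0,-0.08,0,0,0,0,0],[0,0,0,0,0,0,0]]'
python3 -c "
from h import *
im=pic('top','t7',(130,130,400,260),2.8)
for c in 'yb':
  for b,a in blobs('top',im,c): print(c,b.round(1),a,ray('top',b,.05)[:2].round(4),ray('top',b,.09)[:2].round(4))
im=pic('scene','s7',(150,120,370,260),3)
for c in 'yb':
  for b,a in blobs('scene',im,c): print(c,b.round(1),a,ray('scene',b,.05)[:2].round(4),ray('scene',b,.09)[:2].round(4))
plan([.5147,.1915,.13],-5)"
```

```text
time: 21.9
ee_pos: [0.5227, -0.0224, 0.0507]
tcp_rot: [179.9, -0.2, -4.8]
wrist_force: [-0.3, -0.6, -3.0]
opening: 0.0554
time: 22.0
ee_pos: [0.5229, -0.0224, 0.0503]
tcp_rot: [179.9, -0.2, -4.8]
wrist_force: [-5.7, 0.1, 13.7]
opening: 0.055
time: 22.4
ee_pos: [0.5233, -0.0224, 0.0507]
tcp_rot: [179.9, -0.3, -4.8]
wrist_force: [0.5, -0.1, 0.3]
opening: 0.085
time: 23.3
ee_pos: [0.5369, 0.1373, 0.1592]
tcp_rot: [-180.0, -0.6, -5.0]
wrist_force: [-0.3, -1.1, -0.3]
opening: 0.0854
y [414.1  89.9] 1027 [ 0.8363 -0.4084] [ 0.8212 -0.3889]
y [450.9  75.6] 50 [ 0.8807 -0.5206] [ 0.8639 -0.4966]
y [375.  171.3] 88 [ 0.5947 -0.2861] [ 0.5891 -0.2714]
y [370.5 205.9] 1808 [ 0.4946 -0.2706] [ 0.493  -0.2565]
y [284.2 202.4] 52 [ 0.5053 -0.0221] [ 0.5033 -0.0179]
b [155.4 169.4] 63 [0.5993 0.3429] [0.5936 0.3326]
b [ 30. 223.] 662 [0.4494 0.6848] [0.4496 0.661 ]
b [124.3 231.4] 114 [0.4251 0.4264] [0.4263 0.4128]
y [180.  139.7] 544 [ 0.4823 -0.2735] [ 0.5108 -0.2457]
y [238.8 161.4] 31 [ 0.474  -0.0393] [ 0.5027 -0.02  ]
y [ 70.6 180.5] 40 [ 0.7997 -0.4869] [ 0.8168 -0.4515]
y [ 50.8 183.8] 32 [ 0.8401 -0.5351] [ 0.8557 -0.4979]
y [ 81.8 186. ] 45 [ 0.7999 -0.4383] [ 0.817  -0.4047]
y [ 61.9 188.6] 59 [ 0.838  -0.4883] [ 0.8537 -0.4529]
y [ 83.3 205.3] 538 [ 0.8557 -0.3807] [ 0.8708 -0.3491]
b [295.8 196.2] 178 [0.5161 0.1926] [0.5434 0.2036]
b [378.6 212.2] 51 [0.4536 0.4426] [0.4831 0.4446]
b [456.  232.7] 431 [0.4182 0.6671] [0.449  0.6611]
b [324.1 235.3] 208 [0.6063 0.3281] [0.6303 0.3342]
dist 0.0671 turn 0.6 n=2 pos [0.5368 0.1352 0.159 ] rpy [-180.    -0.6   -5.1]
0 [np.float64(-0.055), np.float64(-0.108), np.float64(0.057), np.float64(-0.0), np.float64(-0.0018), np.float64(-0.0003)]
1 [np.float64(-0.054), np.float64(-0.108), np.float64(0.058), np.float64(-0.0), np.float64(-0.0018), np.float64(-0.0003)]
```

View pics/t7.png

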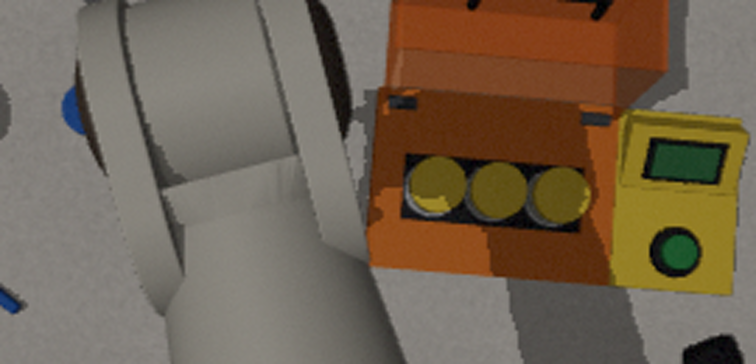

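View pics/s7.png

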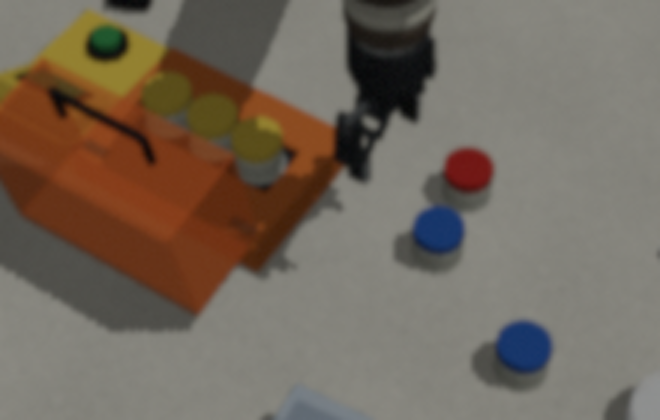

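```bash
python3 -c "
from h import *
for p in ([.5217,-.0223,.09],[.5165,-.0841,.09],[.511,-.1458,.09]): print(proj('top',p),proj('scene',p))
plan([.5147,.1915,.11],50)"
```

```text
[285.79161046 195.66633447] [235.24438511 165.13333764]
[308.24739727 197.52780653] [219.74703318 157.39006677]
[330.58569571 199.49133874] [204.78360517 149.82713104]
dist 0.0778 turn 55.1 n=7 pos [0.5368 0.1352 0.159 ] rpy [-180.    -0.6   -5.1]
0 [np.float64(-0.016), np.float64(-0.031), np.float64(0.028), np.float64(0.0002), np.float64(-0.0005), np.float64(-0.0437)]
1 [np.float64(-0.011), np.float64(-0.033), np.float64(0.028), np.float64(0.0002), np.float64(-0.0005), np.float64(-0.0437)]
2 [np.float64(-0.007), np.float64(-0.034), np.float64(0.028), np.float64(0.0002), np.float64(-0.0005), np.float64(-0.0437)]
3 [np.float64(-0.002), np.float64(-0.035), np.float64(0.028), np.float64(0.0002), np.float64(-0.0005), np.float64(-0.0437)]
4 [np.float64(0.003), np.float64(-0.034), np.float64(0.028), np.float64(0.0002), np.float64(-0.0005), np.float64(-0.0437)]
5 [np.float64(0.008), np.float64(-0.034), np.float64(0.028), np.float64(0.0002), np.float64(-0.0005), np.float64(-0.0437)]
6 [np.float64(0.012), np.float64(-0.032), np.float64(0.028), np.float64(0.0002), np.float64(-0.0005), np.float64(-0.0437)]
```

Lower-row caps match the predicted pixels to under 1 px. Next, the blue jar near the red one, grasped at yaw 50°.

```bash
python3 -m pendant '[[-0.016,-0.03,0.02,0,0,-0.044,0],[-0.01,-0.033,0.028,0,0,-0.044,0],[-0.007,-0.034,0.028,0,0,-0.044,0],[-0.002,-0.035,0.028,0,0,-0.044,0],[0.003,-0.035,0.028,0,0,-0.044,0],[0.008,-0.034,0.028,0,0,-0.044,0],[0.01,-0.03,0.02,0,0,-0.035,0],[0,0,0,0,0,0,0],[0,0,0,0,0,0,0]]'
python3 -c "
from h import *
plan([.5147,.1915,.08],50)"
```

```text
time: 24.3
ee_pos: [0.5148, 0.1805, 0.1163]
tcp_rot: [179.3, -0.4, 50.0]
wrist_force: [0.6, -0.1, 0.1]
opening: 0.0854
dist 0.0379 turn 0.8 n=1 pos [0.5148 0.1805 0.1163] rpy [179.3  -0.4  50. ]
0 [np.float64(0.032), np.float64(-0.03), np.float64(0.145), np.float64(0.0039), np.float64(-0.002), np.float64(-0.0002)]
```

```bash
python3 -m pendant '[[0.03,-0.03,0.04,0.003,-0.001,0,0],[0.003,-0.003,0.06,0.001,0,0,0],[0,0,0.05,0,0,0,0],[0,0,0,0,0,0,0]]'
python3 -c "
from h import *
im=pic('scene','s8',(240,140,360,250),5)
plan([.5147,.1915,.012],50)"
```

```text
time: 24.7
ee_pos: [0.5147, 0.1914, 0.0759]
tcp_rot: [-179.9, -0.2, 49.5]
wrist_force: [-0.7, -0.6, -0.2]
opening: 0.0854
dist 0.0648 turn 0.6 n=2 pos [0.5149 0.1915 0.0768] rpy [-180.    -0.2   49.5]
0 [np.float64(-0.001), np.float64(-0.0), np.float64(0.13), np.float64(-0.0001), np.float64(-0.0006), np.float64(-0.0015)]
1 [np.float64(-0.001), np.float64(-0.0), np.float64(0.13), np.float64(-0.0001), np.float64(-0.0006), np.float64(-0.0015)]
```

View pics/s8.png

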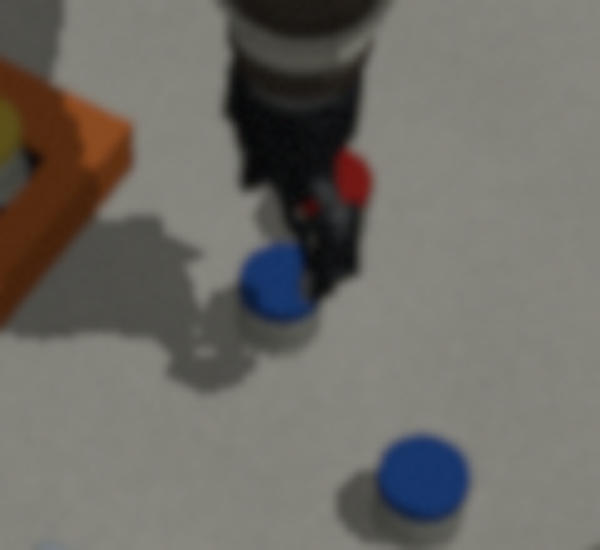

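The blue jar sits under the gripper with one finger to each side; the red jar is behind. Descending.

```bash
python3 -m pendant '[[0,0,0.06,0,0,-0.001,0],[0,0,0.1,0,0,0,0],[0,0,0.07,0,0,0,0],[0,0,0.03,0,0,0,0],[0,0,0,0,0,0,0]]'
python3 -c "
from h import *
plan([.5147,.1915,.012],50)"
```

```text
time: 25.25
ee_pos: [0.5153, 0.1916, 0.0078]
tcp_rot: [-180.0, -0.3, 49.6]
wrist_force: [0.2, -0.7, -0.2]
opening: 0.0855
dist 0.0042 turn 0.5 n=1 pos [0.5153 0.1916 0.0078] rpy [-180.    -0.3   49.6]
0 [np.float64(-0.002), np.float64(-0.002), np.float64(-0.017), np.float64(-0.0), np.float64(-0.0016), np.float64(-0.002)]
```

```bash
python3 -m pendant '[[-0.001,-0.002,-0.015,0,-0.001,-0.001,0],[0,0,0,0,0,0,1],[0,0,0,0,0,0,1],[0,0,0,0,0,0,1],[0,0,0,0,0,0,1],[0,0,0,0,0,0,1]]' 35
python3 -c "
from h import *
print(bot.get_obs()['ee_pos'])"
python3 -m pendant '[[0,0,-0.06,0,0,0,1],[0,0,-0.12,0,0,0,1],[0,0,-0.12,0,0,0,1],[0,0,-0.15,0,0,0,1],[0,0,-0.15,0,0,0,1],[0,0,-0.1,0,0,0,1]]'
python3 -c "
from h import *
plan([.5138,-.115,.19],-4.8)"
```

```text
time: 25.85
ee_pos: [0.5161, 0.1922, 0.0148]
tcp_rot: [179.9, -0.3, 49.8]
wrist_force: [-0.3, 0.5, -1.9]
opening: 0.055
[0.51610829 0.19218647 0.01484372]
time: 26.45
ee_pos: [0.5124, 0.1907, 0.1963]
tcp_rot: [-179.9, 0.1, 49.8]
wrist_force: [0.8, 0.7, -1.7]
opening: 0.0553
dist 0.3058 turn 54.6 n=7 pos [0.5124 0.1907 0.1963] rpy [-1.799e+02  1.000e-01  4.980e+01]
0 [np.float64(-0.133), np.float64(0.113), np.float64(0.004), np.float64(-0.0), np.float64(0.0001), np.float64(0.0434)]
1 [np.float64(-0.116), np.float64(0.13), np.float64(0.004), np.float64(-0.0), np.float64(0.0001), np.float64(0.0434)]
2 [np.float64(-0.098), np.float64(0.145), np.float64(0.004), np.float64(-0.0), np.float64(0.0001), np.float64(0.0434)]
3 [np.float64(-0.077), np.float64(0.157), np.float64(0.004), np.float64(-0.0), np.float64(0.0001), np.float64(0.0434)]
4 [np.float64(-0.055), np.float64(0.166), np.float64(0.004), np.float64(-0.0), np.float64(0.0001), np.float64(0.0434)]
5 [np.float64(-0.032), np.float64(0.172), np.float64(0.004), np.float64(-0.0), np.float64(0.0001), np.float64(0.0434)]
6 [np.float64(-0.008), np.float64(0.175), np.float64(0.004), np.float64(-0.0), np.float64(0.0001), np.float64(0.0434)]
```

```bash
python3 -m pendant '[[-0.13,0.11,0.004,0,0,0.04,1],[-0.115,0.13,0.004,0,0,0.04,1],[-0.1,0.145,0.004,0,0,0.04,1],[-0.08,0.155,0.004,0,0,0.04,1],[-0.06,0.16,0.004,0,0,0.04,1],[-0.04,0.165,0.004,0,0,0.04,1],[-0.02,0.15,0.004,0,0,0.04,1],[0,0.08,0,0,0,0.03,1],[0,0,0,0,0,0,1],[0,0,0,0,0,0,1]]'
python3 -c "
from h import *
plan([.5138,-.115,.13],-4.8)"
```

```text
time: 27.45
ee_pos: [0.5115, -0.1363, 0.205]
tcp_rot: [-179.8, -0.9, -8.0]
wrist_force: [-0.2, 1.3, -1.6]
opening: 0.0554
dist 0.0780 turn 3.4 n=2 pos [ 0.5115 -0.1363  0.205 ] rpy [-179.8   -0.9   -8. ]
0 [np.float64(-0.004), np.float64(-0.042), np.float64(0.15), np.float64(-0.0006), np.float64(-0.0024), np.float64(-0.009)]
1 [np.float64(-0.001), np.float64(-0.043), np.float64(0.15), np.float64(-0.0006), np.float64(-0.0024), np.float64(-0.009)]
```

```bash
python3 -m pendant '[[-0.004,-0.042,0.05,0,-0.002,-0.009,1],[0,-0.035,0.09,0,-0.002,-0.008,1],[0,0,0.09,0,0,0,1],[0,0,0.03,0,0,0,1],[0,0,0,0,0,0,1],[0,0,0,0,0,0,1]]'
python3 -c "
from h import *
plan([.5138,-.115,.103],-4.8)"
```

```text
time: 28.05
ee_pos: [0.5137, -0.1088, 0.1382]
tcp_rot: [-179.7, -0.1, -3.8]
wrist_force: [0.4, -0.5, -1.7]
opening: 0.0556
dist 0.0357 turn 1.0 n=1 pos [ 0.5137 -0.1088  0.1382] rpy [-1.797e+02 -1.000e-01 -3.800e+00]
0 [np.float64(0.002), np.float64(0.026), np.float64(0.141), np.float64(-0.0015), np.float64(-0.0007), np.float64(0.0055)]
```

```bash
python3 -m pendant '[[0.001,0.026,0.02,-0.001,0,0.005,1],[0,0,0.05,0,0,0,1],[0,0,0.035,0,0,0,1],[0,0,0,0,0,0,1],[0,0,0,0,0,0,1]]'
python3 -c "
from h import *
plan([.5138,-.115,.103],-4.8)
pic('top','t9',(255,130,355,240),5);pic('scene','s9',(170,110,280,210),5)"
```

```text
time: 28.55
ee_pos: [0.5146, -0.116, 0.1117]
tcp_rot: [-179.9, -0.3, -4.8]
wrist_force: [-0.8, 0.3, -3.1]
opening: 0.0552
dist 0.0087 turn 0.3 n=1 pos [ 0.5146 -0.116   0.1117] rpy [-179.9   -0.3   -4.8]
0 [np.float64(-0.004), np.float64(-0.004), np.float64(0.035), np.float64(-0.0003), np.float64(-0.0017), np.float64(0.0002)]
```

View pics/s9.png

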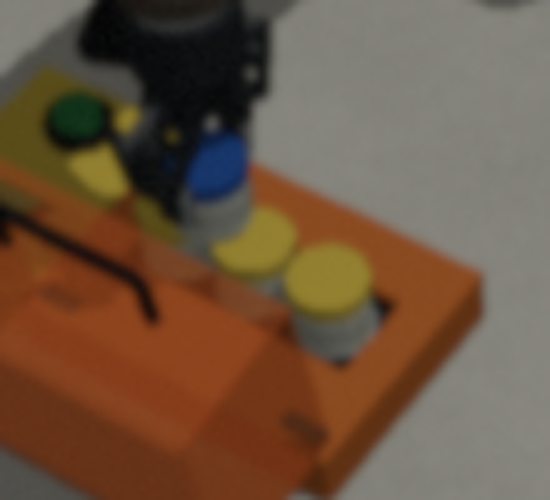

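The blue jar hangs over the gap between the console-side and middle jars. Lowering in small steps to contact.

```bash
python3 -m pendant '[[-0.004,-0.004,0.014,0,-0.001,0,1],[0,0,0.008,0,0,0,1],[0,0,0,0,0,0,1]]'; python3 -m pendant '[[-0.002,0,0.008,0,-0.001,0,1],[0,0,0.004,0,0,0,1]]'
```

```text
time: 28.95
ee_pos: [0.514, -0.1149, 0.1066]
tcp_rot: [-180.0, -0.2, -4.8]
wrist_force: [-0.4, -0.2, -2.8]
opening: 0.055
time: 29.15
ee_pos: [0.5137, -0.1147, 0.1042]
tcp_rot: [-179.9, -0.0, -4.8]
wrist_force: [-3.6, 0.7, 6.6]
opening: 0.0551
```

```bash
python3 -c "
from h import *
plan([.5138,-.115,.1025],-4.8)"
```

```text
dist 0.0017 turn 0.1 n=1 pos [ 0.5137 -0.1147  0.1042] rpy [-179.9   -0.    -4.8]
0 [np.float64(0.001), np.float64(0.001), np.float64(0.007), np.float64(-0.0003), np.float64(-0.0002), np.float64(0.0002)]
```

Contact at 0.104 (consistent with +14 mm). Release.

```bash
python3 -m pendant '[[0,0,0,0,0,0,0.3],[0,0,0,0,0,0,0.2],[0,0,0,0,0,0,0],[0,0,0,0,0,0,0]]'
python3 -m pendant '[[0,0,-0.06,0,0,0,0],[0,0,-0.12,0,0,0,0],[0,0,-0.14,0,0,0,0],[0,-0.06,-0.1,0,0,0,0],[0,-0.16,0,0,0,0,0],[0,-0.16,0,0,0,0,0],[0,-0.16,0,0,0,0,0],[0,-0.16,0,0,0,0,0],[0,-0.16,0,0,0,0,0],[0,-0.16,0,0,0,0,0],[0,-0.16,0,0,0,0,0],[0,0,0,0,0,0,0]]'
python3 -c "
from h import *
im=pic('top','t10',(130,130,400,260),2.8)
for c in 'yb':
  for b,a in blobs('top',im,c): print(c,b.round(1),a,ray('top',b,.05)[:2].round(4),ray('top',b,.14)[:2].round(4))
im=pic('scene','s10',(150,120,370,260),3)
for c in 'yb':
  for b,a in blobs('scene',im,c): print(c,b.round(1),a,ray('scene',b,.05)[:2].round(4),ray('scene',b,.14)[:2].round(4))
plan([.6048,.327,.13],45)"
```

```text
time: 29.55
ee_pos: [0.5142, -0.1149, 0.1048]
tcp_rot: [-180.0, -0.1, -4.8]
wrist_force: [0.2, 0.5, -0.3]
opening: 0.085
time: 30.75
ee_pos: [0.54, 0.1894, 0.2285]
tcp_rot: [-179.8, -0.8, -5.0]
wrist_force: [-0.1, -0.9, -0.8]
opening: 0.0852
y [414.2  89.8] 1039 [ 0.8366 -0.4089] [ 0.8026 -0.3649]
y [450.8  75.6] 51 [ 0.8806 -0.5204] [ 0.8427 -0.4665]
y [375.5 171.4] 91 [ 0.5944 -0.2873] [ 0.582  -0.2542]
y [370.4 206. ] 1820 [ 0.4944 -0.2702] [ 0.4909 -0.2386]
y [336.5 200.9] 79 [ 0.5092 -0.1724] [ 0.5044 -0.1496]
y [280.7 200.3] 51 [ 0.5112 -0.012 ] [ 0.5062 -0.0034]
b [322.6 197.5] 327 [ 0.5191 -0.1322] [ 0.5134 -0.113 ]
b [ 30.1 223. ] 660 [0.4493 0.6847] [0.4499 0.6312]
b [119.3 227.7] 61 [0.4353 0.4403] [0.4371 0.4085]
y [180.  139.7] 548 [ 0.4822 -0.2737] [ 0.5463 -0.2112]
y [ 70.6 180.5] 40 [ 0.7997 -0.4869] [ 0.8381 -0.4072]
y [ 50.8 183.8] 32 [ 0.8401 -0.5351] [ 0.8752 -0.4515]
y [ 62.  188.6] 58 [ 0.8378 -0.4881] [ 0.8732 -0.4084]
y [ 81.9 186. ] 43 [ 0.7998 -0.4381] [ 0.8382 -0.3624]
y [ 83.4 205.3] 534 [ 0.8556 -0.3805] [ 0.8895 -0.3094]
b [211.4 143.7] 129 [ 0.4479 -0.1
[... 417 characters left out ...]
079), np.float64(0.057), np.float64(0.0002), np.float64(-0.0007), np.float64(-0.0398)]
2 [np.float64(0.049), np.float64(-0.073), np.float64(0.057), np.float64(0.0002), np.float64(-0.0007), np.float64(-0.0398)]
3 [np.float64(0.058), np.float64(-0.067), np.float64(0.057), np.float64(0.0002), np.float64(-0.0007), np.float64(-0.0398)]
4 [np.float64(0.066), np.float64(-0.059), np.float64(0.057), np.float64(0.0002), np.float64(-0.0007), np.float64(-0.0398)]
5 [np.float64(0.073), np.float64(-0.05), np.float64(0.057), np.float64(0.0002), np.float64(-0.0007), np.float64(-0.0398)]
6 [np.float64(0.078), np.float64(-0.041), np.float64(0.057), np.float64(0.0002), np.float64(-0.0007), np.float64(-0.0398)]
```

View pics/t10.png

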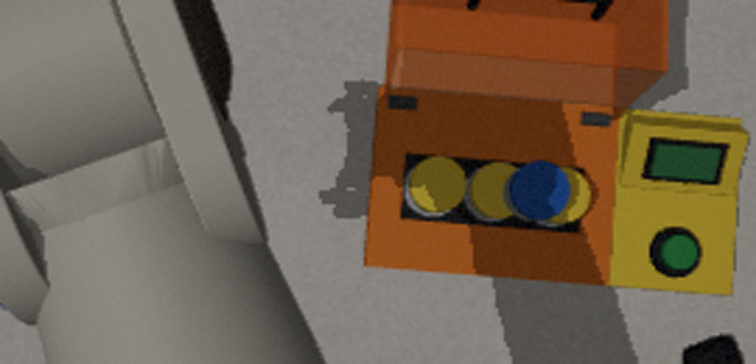

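View pics/s10.png

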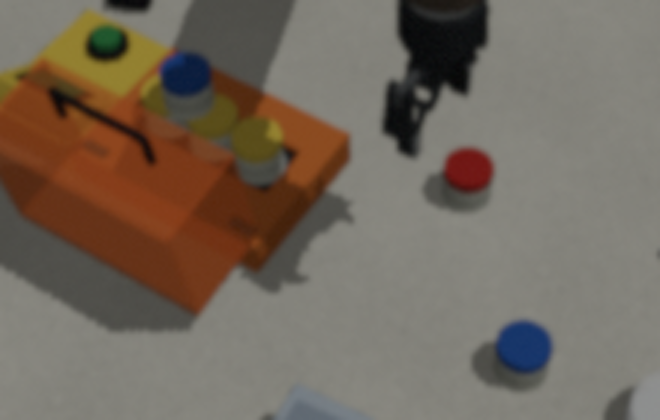

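First blue jar is on gap0 upright. Second blue jar next, keeping yaw −5.

```bash
python3 -m pendant '[[0.03,-0.1,0.07,0,0,0,0],[0.04,-0.1,0.07,0,0,0,0],[0.04,-0.1,0.07,0,0,0,0],[0.04,-0.1,0.07,0,0,0,0],[0.03,-0.08,0.06,0,0,0,0],[0.02,-0.03,0.05,0,0,0,0],[0,0,0,0,0,0,0],[0,0,0,0,0,0,0]]'
python3 -c "
from h import *
plan([.6048,.327,.08],-5)"
```

```text
time: 31.65
ee_pos: [0.6083, 0.3022, 0.1365]
tcp_rot: [-179.8, -1.2, -5.8]
wrist_force: [0.4, -1.0, 0.4]
opening: 0.0853
dist 0.0618 turn 1.4 n=2 pos [0.6083 0.3022 0.1365] rpy [-179.8   -1.2   -5.8]
0 [np.float64(-0.014), np.float64(-0.048), np.float64(0.113), np.float64(-0.0005), np.float64(-0.0033), np.float64(-0.0022)]
1 [np.float64(-0.013), np.float64(-0.049), np.float64(0.113), np.float64(-0.0005), np.float64(-0.0033), np.float64(-0.0022)]
```

```bash
python3 -m pendant '[[-0.014,-0.048,0.05,0,-0.003,-0.002,0],[-0.01,-0.045,0.07,0,-0.003,-0.002,0],[0,-0.005,0.07,0,0,0,0],[0,0,0.03,0,0,0,0],[0,0,0,0,0,0,0]]'
python3 -c "
from h import *
plan([.6048,.327,.012],-5)"
```

```text
time: 32.15
ee_pos: [0.6048, 0.328, 0.08]
tcp_rot: [-179.7, -0.1, -5.1]
wrist_force: [-0.7, -0.3, -0.1]
opening: 0.0851
dist 0.0680 turn 0.3 n=2 pos [0.6048 0.328  0.08  ] rpy [-1.797e+02 -1.000e-01 -5.100e+00]
0 [np.float64(-0.0), np.float64(0.003), np.float64(0.136), np.float64(-0.0008), np.float64(-0.0003), np.float64(-0.0003)]
1 [np.float64(0.0), np.float64(0.002), np.float64(0.136), np.float64(-0.0008), np.float64(-0.0003), np.float64(-0.0003)]
```

```bash
python3 -m pendant '[[0,0.003,0.06,0,0,0,0],[0,0,0.1,0,0,0,0],[-0.003,0,0.07,0,0,0,0],[0,0,0.025,0,0,0,0],[0,0,0,0,0,0,0]]'
python3 -c "
from h import *
plan([.6048,.327,.012],-5)
pic('scene','s11',(240,180,360,290),5)"
```

```text
time: 32.65
ee_pos: [0.6044, 0.3279, 0.0136]
tcp_rot: [-179.7, -0.2, -5.1]
wrist_force: [0.4, -0.1, 0.6]
opening: 0.0851
dist 0.0019 turn 0.4 n=1 pos [0.6044 0.3279 0.0136] rpy [-179.7   -0.2   -5.1]
0 [np.float64(0.002), np.float64(0.003), np.float64(0.006), np.float64(-0.0019), np.float64(-0.0011), np.float64(-0.0004)]
```

View pics/s11.png

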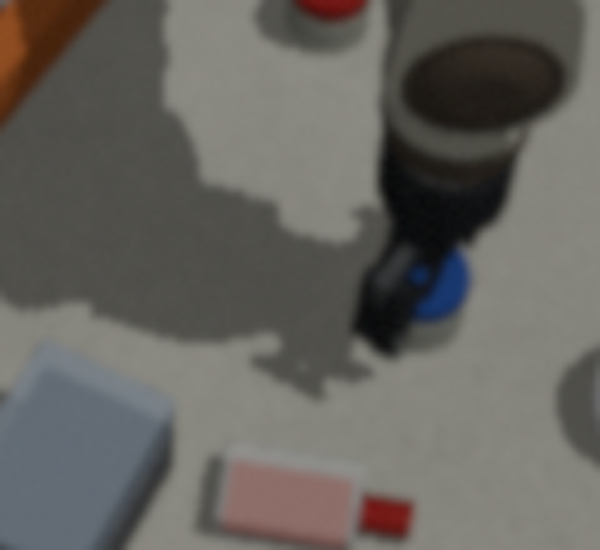

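The fingers straddle the blue jar. Grasp, then lift.

```bash
python3 -m pendant '[[0.002,0.003,0.008,-0.001,-0.001,0,0],[0,0,0,0,0,0,1],[0,0,0,0,0,0,1],[0,0,0,0,0,0,1],[0,0,0,0,0,0,1],[0,0,0,0,0,0,1]]' 35
python3 -m pendant '[[0,0,-0.06,0,0,0,1],[0,0,-0.12,0,0,0,1],[0,0,-0.12,0,0,0,1],[0,0,-0.15,0,0,0,1],[0,0,-0.15,0,0,0,1],[0,0,-0.1,0,0,0,1]]'
python3 -c "
from h import *
plan([.5191,.06,.2],-4.8)"
```

```text
time: 33.3
ee_pos: [0.6068, 0.328, 0.0159]
tcp_rot: [-179.7, -0.3, -5.1]
wrist_force: [0.5, 0.4, -1.0]
opening: 0.0548
time: 33.9
ee_pos: [0.6033, 0.3256, 0.1967]
tcp_rot: [-179.9, 0.1, -5.1]
wrist_force: [1.1, 0.6, -1.1]
opening: 0.055
dist 0.2787 turn 0.3 n=7 pos [0.6033 0.3256 0.1967] rpy [-1.799e+02  1.000e-01 -5.100e+00]
0 [np.float64(-0.034), np.float64(0.155), np.float64(-0.002), np.float64(-0.0001), np.float64(0.0001), np.float64(-0.0002)]
1 [np.float64(-0.035), np.float64(0.155), np.float64(-0.002), np.float64(-0.0001), np.float64(0.0001), np.float64(-0.0002)]
2 [np.float64(-0.035), np.float64(0.155), np.float64(-0.002), np.float64(-0.0001), np.float64(0.0001), np.float64(-0.0002)]
3 [np.float64(-0.035), np.float64(0.155), np.float64(-0.002), np.float64(-0.0001), np.float64(0.0001), np.float64(-0.0002)]
4 [np.float64(-0.035), np.float64(0.155), np.float64(-0.002), np.float64(-0.0001), np.float64(0.0001), np.float64(-0.0002)]
5 [np.float64(-0.035), np.float64(0.155), np.float64(-0.002), np.float64(-0.0001), np.float64(0.0001), np.float64(-0.0002)]
6 [np.float64(-0.035), np.float64(0.155), np.float64(-0.002), np.float64(-0.0001), np.float64(0.0001), np.float64(-0.0002)]
```

```bash
python3 -m pendant '[[-0.035,0.155,-0.002,0,0,0,1],[-0.035,0.155,-0.002,0,0,0,1],[-0.035,0.155,-0.002,0,0,0,1],[-0.035,0.155,-0.002,0,0,0,1],[-0.035,0.155,-0.002,0,0,0,1],[-0.035,0.155,-0.002,0,0,0,1],[-0.035,0.155,-0.002,0,0,0,1],[0.01,0.15,0,0,0,0,1],[0.01,0.13,0,0,0,0,1],[0.01,0.05,0,0,0,0,1],[0,0,0,0,0,0,1],[0,0,0,0,0,0,1]]'
python3 -c "
from h import *
plan([.5191,-.0532,.14],-4.8)"
```

```text
time: 35.1
ee_pos: [0.5165, -0.0318, 0.2169]
tcp_rot: [-179.5, -1.2, -5.0]
wrist_force: [-0.9, 0.3, -1.9]
opening: 0.0553
dist 0.0798 turn 1.3 n=2 pos [ 0.5165 -0.0318  0.2169] rpy [-179.5   -1.2   -5. ]
0 [np.float64(0.006), np.float64(0.044), np.float64(0.154), np.float64(-0.0014), np.float64(-0.0032), np.float64(-0.0005)]
1 [np.float64(0.007), np.float64(0.043), np.float64(0.154), np.float64(-0.0014), np.float64(-0.0032), np.float64(-0.0005)]
```

```bash
python3 -m pendant '[[0.006,0.04,0.04,-0.001,-0.003,0,1],[0.005,0.04,0.08,-0.001,-0.003,0,1],[0,0,0.1,0,0,0,1],[0,0,0.05,0,0,0,1],[0,0,0,0,0,0,1],[0,0,0,0,0,0,1]]'
python3 -c "
from h import *
plan([.5191,-.0532,.1055],-4.8)"
```

```text
time: 35.7
ee_pos: [0.5178, -0.0503, 0.1417]
tcp_rot: [-179.9, 0.3, -4.6]
wrist_force: [0.1, -0.2, -1.2]
opening: 0.055
dist 0.0363 turn 0.4 n=1 pos [ 0.5178 -0.0503  0.1417] rpy [-179.9    0.3   -4.6]
0 [np.float64(0.007), np.float64(0.012), np.float64(0.145), np.float64(-0.0007), np.float64(0.0017), np.float64(0.0009)]
```

```bash
python3 -m pendant '[[0.006,0.012,0.02,0,0.001,0.001,1],[0,0,0.05,0,0,0,1],[0,0,0.035,0,0,0,1],[0,0,0,0,0,0,1],[0,0,0,0,0,0,1]]'
python3 -c "
from h import *
plan([.5191,-.0532,.1055],-4.8)
pic('scene','s12',(170,110,280,210),5)"
```

```text
time: 36.2
ee_pos: [0.5199, -0.0535, 0.1148]
tcp_rot: [-179.9, -0.0, -4.8]
wrist_force: [-0.0, 0.1, -0.9]
opening: 0.0555
dist 0.0094 turn 0.1 n=1 pos [ 0.5199 -0.0535  0.1148] rpy [-179.9   -0.    -4.8]
0 [np.float64(-0.003), np.float64(-0.001), np.float64(0.037), np.float64(-0.0007), np.float64(-0.0002), np.float64(-0.0001)]
```

View pics/s12.png

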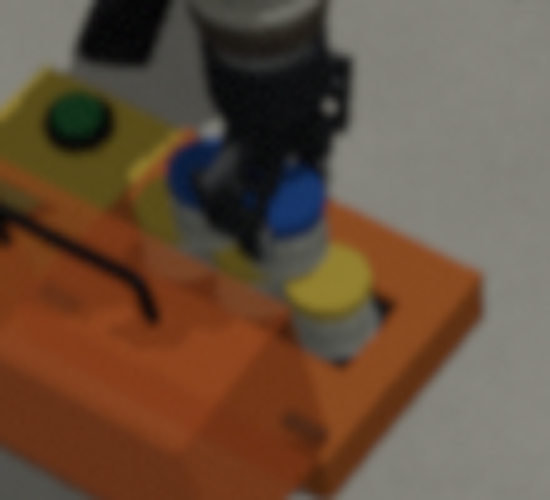

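The second blue jar is over gap1, next to the first. Lowering to contact.

```bash
python3 -m pendant '[[-0.003,-0.001,0.014,0,0,0,1],[0,0,0.008,0,0,0,1],[0,0,0,0,0,0,1]]'; python3 -m pendant '[[-0.001,0,0.008,0,0,0,1],[0,0,0.006,0,0,0,1]]'
```

```text
time: 36.55
ee_pos: [0.5195, -0.0531, 0.1097]
tcp_rot: [-179.9, -0.1, -4.8]
wrist_force: [-0.3, -0.0, -1.7]
opening: 0.0551
time: 36.75
ee_pos: [0.5195, -0.0531, 0.1064]
tcp_rot: [-179.9, -0.1, -4.8]
wrist_force: [0.3, -0.1, -1.1]
opening: 0.0551
```

```bash
python3 -m pendant '[[-0.002,0,0.006,0,0,0,1],[0,0,0.004,0,0,0,1]]';  python3 -m pendant '[[-0.001,0,0.006,0,0,0,1]]'
```

```text
time: 36.95
ee_pos: [0.5192, -0.0532, 0.1051]
tcp_rot: [-179.9, -0.2, -4.8]
wrist_force: [-6.3, 1.0, 13.0]
opening: 0.0551
time: 37.05
ee_pos: [0.5192, -0.0532, 0.1051]
tcp_rot: [-179.9, -0.3, -4.8]
wrist_force: [-3.8, -0.3, 13.6]
opening: 0.0548
```

```bash
python3 -m pendant '[[0,0,0,0,0,0,0.3],[0,0,0,0,0,0,0.2],[0,0,0,0,0,0,0],[0,0,0,0,0,0,0]]'
python3 -m pendant '[[0,0,-0.06,0,0,0,0],[0,0,-0.12,0,0,0,0],[0,0,-0.14,0,0,0,0],[0,-0.04,-0.14,0,0,0,0],[0,-0.16,-0.12,0,0,0,0],[0,-0.16,-0.1,0,0,0,0],[0,-0.16,0,0,0,0,0],[0,-0.16,0,0,0,0,0],[0,-0.16,0,0,0,0,0],[0,0,0,0,0,0,0],[0,0,0,0,0,0,0]]'
python3 -c "
from h import *
im=pic('top','t13',(130,90,400,260),2.8)
for c in 'b':
  for b,a in blobs('top',im,c): print(c,b.round(1),a,ray('top',b,.14)[:2].round(4))
im=pic('scene','s13',(130,110,370,260),3)
for c in 'b':
  for b,a in blobs('scene',im,c): print(c,b.round(1),a,ray('scene',b,.14)[:2].round(4))
for p in ([.5217,-.0223,.09],[.5165,-.0841,.09],[.511,-.1458,.09]): print(proj('top',p),proj('scene',p))
"
```

```text
time: 37.45
ee_pos: [0.5196, -0.0532, 0.1057]
tcp_rot: [-179.9, -0.4, -4.8]
wrist_force: [0.6, 0.0, 0.4]
opening: 0.0856
time: 38.55
ee_pos: [0.5353, 0.1627, 0.2929]
tcp_rot: [-179.7, -0.8, -5.0]
wrist_force: [0.4, 0.0, -0.2]
opening: 0.0857
b [299.8 195.5] 332 [ 0.5186 -0.0533]
b [322.5 197.5] 323 [ 0.5135 -0.1127]
b [ 30.  222.9] 660 [0.4501 0.6313]
b [119.9 228.1] 70 [0.4361 0.407 ]
b [211.4 143.7] 122 [ 0.5147 -0.1113]
b [226.  151.3] 140 [ 0.5209 -0.0528]
b [378.7 212.3] 50 [0.5203 0.4472]
b [456.  232.7] 433 [0.4875 0.6536]
[285.79161046 195.66633447] [235.24438511 165.13333764]
[308.24739727 197.52780653] [219.74703318 157.39006677]
[330.58569571 199.49133874] [204.78360517 149.82713104]
```

View pics/t13.png

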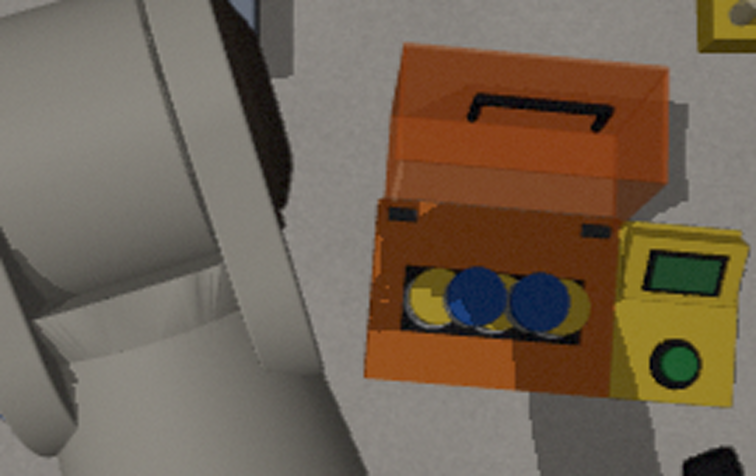

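View pics/s13.png

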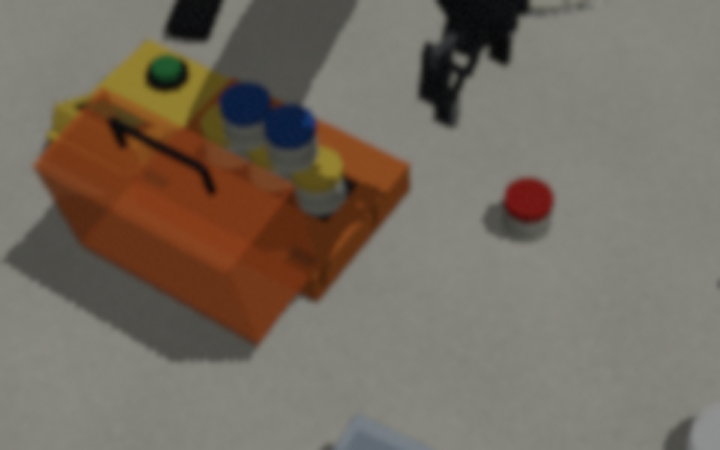

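```bash
cat >> h.py <<'E'
YW=np.radians(-4.83); XW=np.array([np.cos(YW),np.sin(YW),0]); YWv=np.array([-np.sin(YW),np.cos(YW),0])
HG=np.array([.5165,-.0841,.048])+.085*XW
def handle(th,yo=0):
    a=np.pi-np.arctan2(45,198)-th
    return HG+.203*(np.cos(a)*XW+np.sin(a)*np.array([0,0,1]))+yo*YWv
E
python3 -c "
from h import *
for th in np.arange(1.66,1.86,.04):
  print(th.round(2),handle(th).round(4),*[proj(n,handle(th,y)).round(1) for n in('top','scene') for y in (.055,-.055)])
plan([.55,.12,.30],-4.83)
"
```

```text
1.66 [ 0.6634 -0.0965  0.2412] [300.5 129. ] [346.9 133.1] [199.2 163.2] [169.  147.6]
1.7 [ 0.6711 -0.0972  0.2385] [300.6 126. ] [346.8 130.2] [197.6 165.6] [167.4 149.9]
1.74 [ 0.6786 -0.0978  0.2355] [300.6 123.2] [346.7 127.3] [196. 168.] [165.8 152.2]
1.78 [ 0.686  -0.0984  0.2323] [300.7 120.5] [346.5 124.6] [194.5 170.5] [164.3 154.6]
1.82 [ 0.6933 -0.099   0.2287] [300.7 117.9] [346.3 122. ] [193.  173.1] [162.9 157.1]
1.86 [ 0.7004 -0.0996  0.2249] [300.6 115.5] [346.  119.6] [191.6 175.6] [161.5 159.6]
dist 0.0448 turn 0.9 n=1 pos [0.5354 0.1617 0.2926] rpy [-179.7   -0.8   -5.1]
0 [np.float64(0.073), np.float64(0.161), np.float64(-0.029), np.float64(-0.0017), np.float64(-0.0042), np.float64(-0.0013)]
```

```bash
python3 -c "
from h import *
plan([.60,-.0915,.31],rpy=[180,-15,-4.8])
"
```

```text
dist 0.2619 turn 14.2 n=6 pos [0.5354 0.1617 0.2926] rpy [-179.7   -0.8   -5.1]
0 [np.float64(0.058), np.float64(0.164), np.float64(-0.012), np.float64(-0.0003), np.float64(0.0132), np.float64(-0.0003)]
1 [np.float64(0.058), np.float64(0.164), np.float64(-0.009), np.float64(-0.0003), np.float64(0.0132), np.float64(-0.0003)]
2 [np.float64(0.058), np.float64(0.164), np.float64(-0.007), np.float64(-0.0003), np.float64(0.0132), np.float64(-0.0003)]
3 [np.float64(0.059), np.float64(0.164), np.float64(-0.004), np.float64(-0.0003), np.float64(0.0132), np.float64(-0.0003)]
4 [np.float64(0.058), np.float64(0.165), np.float64(-0.002), np.float64(-0.0003), np.float64(0.0132), np.float64(-0.0003)]
5 [np.float64(0.058), np.float64(0.165), np.float64(0.001), np.float64(-0.0003), np.float64(0.0132), np.float64(-0.0003)]
```

```bash
python3 -m pendant '[[0.055,0.165,-0.02,0,0.013,0,0],[0.058,0.165,-0.01,0,0.013,0,0],[0.058,0.165,-0.007,0,0.013,0,0],[0.058,0.165,-0.004,0,0.013,0,0],[0.058,0.16,-0.002,0,0.013,0,0],[0.05,0.1,0,0,0.013,0,0],[0,0,0,0,0,0,0],[0,0,0,0,0,0,0]]'
python3 -c "
from h import *
plan([.674,-.0975,.28],rpy=[180,-15,-4.8])
"
```

```text
time: 39.45
ee_pos: [0.5954, -0.0937, 0.3144]
tcp_rot: [-179.9, -15.4, -5.8]
wrist_force: [0.6, -0.2, 0.4]
opening: 0.0853
dist 0.0859 turn 1.0 n=2 pos [ 0.5954 -0.0937  0.3144] rpy [-179.9  -15.4   -5.8]
0 [np.float64(0.133), np.float64(-0.008), np.float64(0.108), np.float64(0.0005), np.float64(-0.001), np.float64(-0.0026)]
1 [np.float64(0.134), np.float64(-0.007), np.float64(0.108), np.float64(0.0005), np.float64(-0.001), np.float64(-0.0026)]
```

```bash
python3 -m pendant '[[0.1,-0.006,0.06,0,0,-0.002,0],[0.1,-0.006,0.06,0,0,-0.002,0],[0.05,0,0.04,0,0,0,0],[0,0,0,0,0,0,0],[0,0,0,0,0,0,0]]'
python3 -c "
from h import *
plan([.679,-.0978,.219],rpy=[180,-15,-4.8])
pic('top','t14',(255,80,385,220),4);pic('scene','s14',(130,90,250,200),5)
"
```

```text
time: 39.95
ee_pos: [0.6663, -0.0967, 0.2933]
tcp_rot: [179.9, -15.3, -5.0]
wrist_force: [0.2, 0.3, 0.6]
opening: 0.0853
dist 0.0754 turn 0.4 n=2 pos [ 0.6663 -0.0967  0.2933] rpy [179.9 -15.3  -5. ]
0 [np.float64(-0.015), np.float64(-0.0), np.float64(0.15), np.float64(0.0005), np.float64(-0.0008), np.float64(-0.0006)]
1 [np.float64(-0.014), np.float64(-0.0), np.float64(0.15), np.float64(0.0005), np.float64(-0.0008), np.float64(-0.0006)]
```

View pics/s14.png

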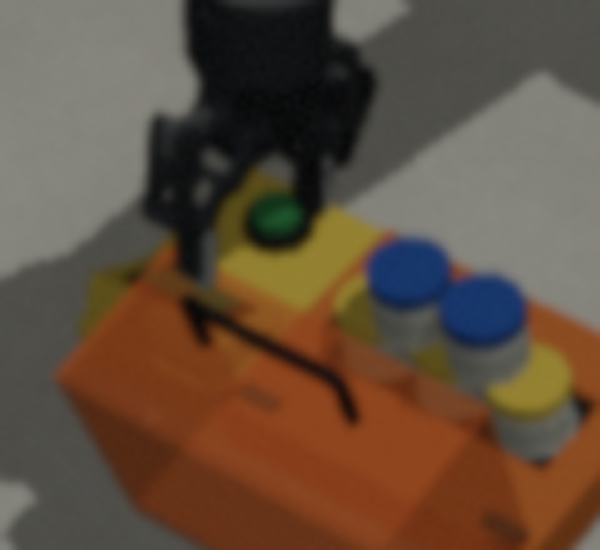

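View pics/t14.png

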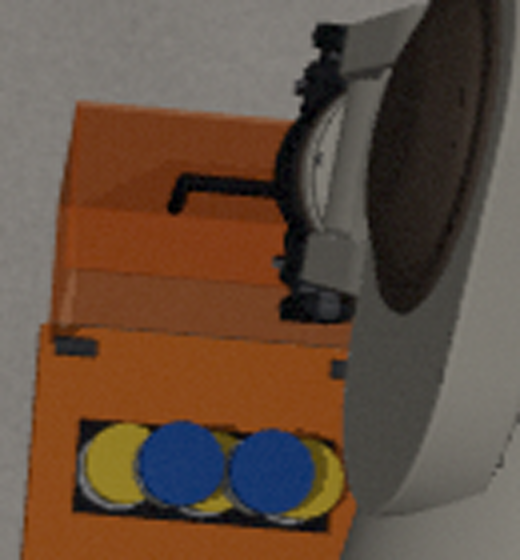

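```bash
python3 -m pendant '[[-0.014,0,0.08,0,-0.001,0,0],[-0.014,0,0.1,0,0,0,0],[-0.005,0,0.07,0,0,0,0],[0,0,0.02,0,0,0,0],[0,0,0,0,0,0,0]]'
python3 -c "
from h import *
plan([.679,-.0978,.219],rpy=[180,-15,-4.8])
pic('scene','s15',(130,90,250,200),5)
"
```

```text
time: 40.55
ee_pos: [0.6739, -0.0971, 0.2303]
tcp_rot: [179.8, -15.5, -5.0]
wrist_force: [0.5, -0.2, -0.6]
opening: 0.0854
dist 0.0124 turn 0.6 n=1 pos [ 0.6739 -0.0971  0.2303] rpy [179.8 -15.5  -5. ]
0 [np.float64(0.008), np.float64(0.001), np.float64(0.049), np.float64(0.0012), np.float64(-0.0029), np.float64(-0.0011)]
```

View pics/s15.png

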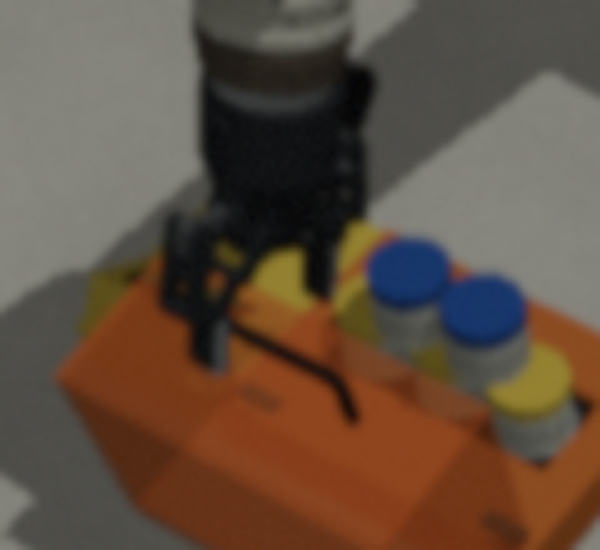

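The fingers straddle the bar at its middle (midpoint of the fingers ≈ (265,322) in the crop, bar middle ≈ (263,341)). Lower 11 mm and close lightly.

```bash
python3 -m pendant '[[0.006,0,0.03,0.001,-0.002,-0.001,0],[0,0,0.015,0,0,0,0],[0,0,0,0,0,0,0]]'
python3 -m pendant '[[0,0,0,0,0,0,0.6],[0,0,0,0,0,0,0.8],[0,0,0,0,0,0,0.9],[0,0,0,0,0,0,1],[0,0,0,0,0,0,1],[0,0,0,0,0,0,1],[0,0,0,0,0,0,1]]' 25
python3 -c "
from h import *
o=bot.get_obs();A=R.from_euler('xyz',o['tcp_rot'],degrees=True).as_matrix()
print(o['ee_pos']-.019*A[:,2], handle(1.715))
pic('scene','s16',(130,90,250,200),5)
"
```

```text
time: 40.9
ee_pos: [0.6793, -0.0976, 0.2231]
tcp_rot: [180.0, -15.4, -4.8]
wrist_force: [0.3, -0.5, -0.5]
opening: 0.0854
time: 41.6
ee_pos: [0.6794, -0.0977, 0.2238]
tcp_rot: [180.0, -15.4, -4.8]
wrist_force: [-0.4, 0.5, 0.2]
opening: 0.0085
[ 0.6743181  -0.09726565  0.24211542] [ 0.67390774 -0.0974009   0.23743223]
```

View pics/s16.png

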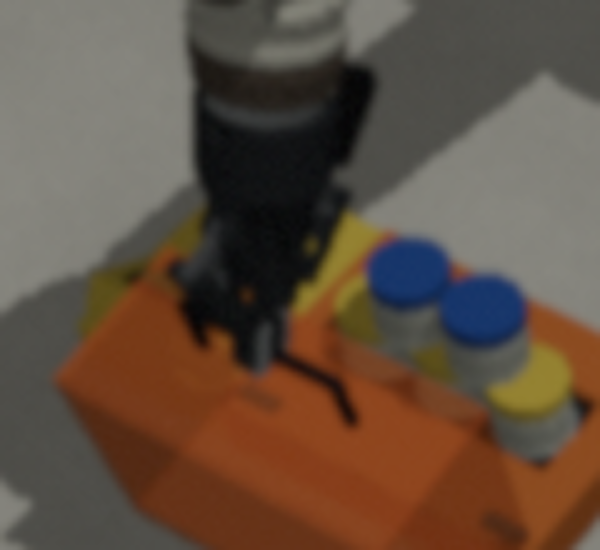

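```bash
cat >> h.py <<'E'
D=.0145
def hoodplan(n,dth,tend=35):
    o=bot.get_obs(); A=R.from_euler('xyz',o['tcp_rot'],degrees=True); p=o['ee_pos']
    b=p-D*A.as_matrix()[:,2]; v=b-HG; r=np.hypot(v@XW,v[2]); th=np.pi-np.arctan2(45,198)-np.arctan2(v[2],v@XW)
    print('theta %.3f r %.4f yoff %.4f'%(th,r,v@YWv),'F',o['wrist_force'].round(1),'op',o['opening'].round(4),'rpy',o['tcp_rot'].round(1))
    t0=np.radians(-o['tcp_rot'][1])
    for i in range(n):
        th-=dth; t=np.radians(15.4+(tend-15.4)*(1-max(th,0)/1.72))
        B=R.from_euler('xyz',[np.pi,-t,YW]); q=handle(th)+D*B.as_matrix()[:,2]
        s=A.inv().apply(q-p)/.25; w=(A.inv()*B).as_rotvec()/np.pi
        print(i,'th %.3f'%th,[*s.round(3).tolist(),*w.round(4).tolist()]); A,p=B,q
E
python3 -c "
from h import *
hoodplan(10,.045)"
```

```text
Traceback (most recent call last):
  File "h.py", line 42, in hoodplan
    print('theta %.3f r %.4f yoff %.4f'%(th,r,v@YWv),'F',o['wrist_force'].round(1),'op',o['opening'].round(4),'rpy',o['tcp_rot'].round(1))
                                                                                        ^^^^^^^^^^^^^^^^^^
AttributeError: 'float' object has no attribute 'round'
```

```bash
sed -i "s/o\['opening'\].round(4)/round(o['opening'],4)/" h.py; python3 -c "
from h import *
hoodplan(8,.045)"
```

```text
theta 1.722 r 0.2039 yoff 0.0002 F [-1.2  0.1 -0.9] op 0.009 rpy [180.  -15.4  -4.8]
0 th 1.677 [-0.031, 0.001, -0.018, 0.0001, 0.0026, 0.0001]
1 th 1.632 [-0.03, -0.0, -0.02, 0.0, 0.0028, 0.0]
2 th 1.587 [-0.031, -0.0, -0.019, 0.0, 0.0028, 0.0]
3 th 1.542 [-0.031, 0.0, -0.018, 0.0, 0.0028, 0.0]
4 th 1.497 [-0.032, -0.0, -0.017, 0.0, 0.0028, -0.0]
5 th 1.452 [-0.033, 0.0, -0.016, -0.0, 0.0028, 0.0]
6 th 1.407 [-0.033, -0.0, -0.014, 0.0, 0.0028, -0.0]
7 th 1.362 [-0.034, 0.0, -0.013, 0.0, 0.0028, 0.0]
```

Radius and lateral offset agree with the hinge geometry. Start lowering.

```bash
python3 -m pendant '[[-0.02,0,-0.012,0,0.002,0,1],[-0.03,0,-0.019,0,0.003,0,1],[-0.03,0,-0.019,0,0.003,0,1],[-0.03,0,-0.018,0,0.003,0,1]]'
python3 -c "
from h import *
hoodplan(8,.05)"
```

```text
time: 42.05
ee_pos: [0.6508, -0.0952, 0.2334]
tcp_rot: [180.0, -17.9, -4.8]
wrist_force: [5.1, -0.4, 0.2]
opening: 0.0089
theta 1.571 r 0.2043 yoff 0.0002 F [ 5.1 -0.4  0.2] op 0.0089 rpy [180.  -17.9  -4.8]
0 th 1.521 [-0.038, 0.001, -0.015, 0.0001, -0.0011, 0.0002]
1 th 1.471 [-0.036, 0.0, -0.018, 0.0, 0.0032, 0.0]
2 th 1.421 [-0.037, -0.0, -0.016, -0.0, 0.0032, 0.0]
3 th 1.371 [-0.037, 0.0, -0.015, -0.0, 0.0032, 0.0]
4 th 1.321 [-0.038, -0.0, -0.013, 0.0, 0.0032, 0.0]
5 th 1.271 [-0.038, -0.0, -0.012, 0.0, 0.0032, -0.0]
6 th 1.221 [-0.039, -0.0, -0.01, -0.0, 0.0032, 0.0]
7 th 1.171 [-0.039, 0.0, -0.009, 0.0, 0.0032, 0.0]
```

```bash
python3 -m pendant '[[-0.037,0,-0.015,0,0.001,0,1],[-0.037,0,-0.017,0,0.003,0,1],[-0.037,0,-0.016,0,0.003,0,1],[-0.037,0,-0.015,0,0.003,0,1],[-0.038,0,-0.013,0,0.003,0,1],[-0.038,0,-0.012,0,0.003,0,1],[-0.039,0,-0.01,0,0.003,0,1],[-0.039,0,-0.009,0,0.003,0,1]]'
python3 -c "
from h import *
hoodplan(8,.05)"
```

```text
time: 42.85
ee_pos: [0.5712, -0.0884, 0.2375]
tcp_rot: [179.9, -22.9, -4.7]
wrist_force: [5.0, -1.3, -3.2]
opening: 0.009
theta 1.173 r 0.2060 yoff 0.0003 F [ 5.  -1.3 -3.2] op 0.009 rpy [179.9 -22.9  -4.7]
0 th 1.123 [-0.043, 0.001, 0.004, 0.0001, -0.0041, 0.0004]
1 th 1.073 [-0.04, 0.0, -0.006, 0.0, 0.0032, 0.0]
2 th 1.023 [-0.04, 0.0, -0.004, -0.0, 0.0032, 0.0]
3 th 0.973 [-0.04, -0.0, -0.002, 0.0, 0.0032, 0.0]
4 th 0.923 [-0.04, 0.0, -0.001, 0.0, 0.0032, 0.0]
5 th 0.873 [-0.04, -0.0, 0.001, 0.0, 0.0032, 0.0]
6 th 0.823 [-0.04, -0.0, 0.003, 0.0, 0.0032, 0.0]
7 th 0.773 [-0.04, -0.0, 0.004, -0.0, 0.0032, 0.0]
```

```bash
python3 -m pendant '[[-0.04,0,0.004,0,-0.001,0,1],[-0.04,0,-0.004,0,0.002,0,1],[-0.04,0,-0.003,0,0.002,0,1],[-0.04,0,-0.001,0,0.002,0,1],[-0.04,0,0,0,0.002,0,1],[-0.04,0,0.001,0,0.002,0,1],[-0.04,0,0.003,0,0.002,0,1],[-0.04,0,0.004,0,0.003,0,1]]'
python3 -c "
from h import *
hoodplan(8,.05)
pic('scene','s17',(130,90,280,210),4)"
```

```text
time: 43.65
ee_pos: [0.4994, -0.0823, 0.2115]
tcp_rot: [179.9, -26.9, -4.7]
wrist_force: [4.9, 0.1, -2.7]
opening: 0.0088
theta 0.795 r 0.2073 yoff 0.0004 F [ 4.9  0.1 -2.7] op 0.0088 rpy [179.9 -26.9  -4.7]
0 th 0.745 [-0.039, 0.001, 0.021, 0.0002, -0.0019, 0.0008]
1 th 0.695 [-0.039, 0.0, 0.007, -0.0, 0.0032, 0.0]
2 th 0.645 [-0.039, 0.0, 0.008, 0.0, 0.0032, 0.0]
3 th 0.595 [-0.039, -0.0, 0.01, 0.0, 0.0032, -0.0]
4 th 0.545 [-0.038, -0.0, 0.011, -0.0, 0.0032, 0.0]
5 th 0.495 [-0.038, 0.0, 0.013, -0.0, 0.0032, 0.0]
6 th 0.445 [-0.037, 0.0, 0.014, 0.0, 0.0032, -0.0]
7 th 0.395 [-0.037, -0.0, 0.016, 0.0, 0.0032, 0.0]
```

View pics/s17.png

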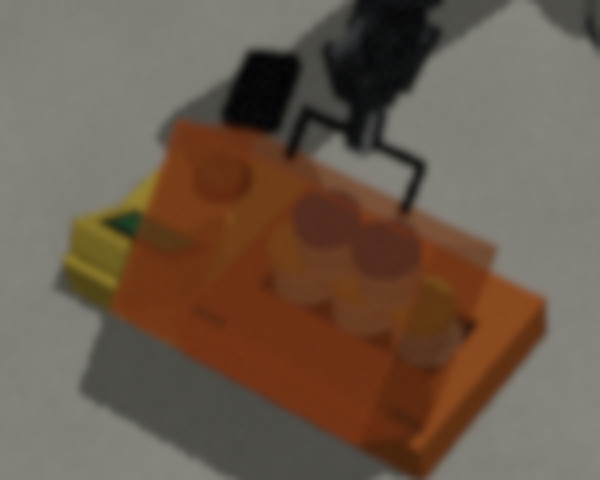

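The hood comes down with the bar held mid-handle, and the pyramid is untouched under it. Continue.

```bash
python3 -m pendant '[[-0.036,0,0.015,0,0,0,1],[-0.036,0,0.01,0,0.002,0,1],[-0.036,0,0.011,0,0.002,0,1],[-0.036,0,0.013,0,0.002,0,1],[-0.036,0,0.014,0,0.002,0,1],[-0.036,0,0.015,0,0.002,0,1],[-0.036,0,0.016,0,0.003,0,1]]'
python3 -c "
from h import *
hoodplan(8,.04)"
```

```text
time: 44.4
ee_pos: [0.456, -0.0786, 0.1735]
tcp_rot: [179.8, -30.5, -4.6]
wrist_force: [-1.2, 1.5, 5.5]
opening: 0.0088
theta 0.510 r 0.2062 yoff 0.0004 F [-1.2  1.5  5.5] op 0.0088 rpy [179.8 -30.5  -4.6]
0 th 0.470 [-0.028, 0.001, 0.022, 0.0003, -0.005, 0.0012]
1 th 0.430 [-0.03, -0.0, 0.012, 0.0, 0.0025, 0.0]
2 th 0.390 [-0.029, 0.0, 0.013, 0.0, 0.0025, -0.0]
3 th 0.350 [-0.029, 0.0, 0.014, 0.0, 0.0025, 0.0]
4 th 0.310 [-0.028, -0.0, 0.015, 0.0, 0.0025, 0.0]
5 th 0.270 [-0.028, 0.0, 0.016, 0.0, 0.0025, -0.0]
6 th 0.230 [-0.027, -0.0, 0.017, -0.0, 0.0025, 0.0]
7 th 0.190 [-0.027, 0.0, 0.018, 0.0, 0.0025, 0.0]
```

```bash
python3 -m pendant '[[-0.029,0,0.016,0,-0.001,0,1],[-0.029,0,0.014,0,0.001,0,1],[-0.029,0,0.015,0,0.001,0,1],[-0.029,0,0.016,0,0.002,0,1],[-0.028,0,0.017,0,0.002,0,1],[-0.027,0,0.017,0,0.002,0,1]]'
python3 -c "
from h import *
hoodplan(8,.03)"
```

```text
time: 45.0
ee_pos: [0.4303, -0.0764, 0.1354]
tcp_rot: [179.8, -32.3, -4.6]
wrist_force: [-7.4, 1.6, 5.0]
opening: 0.0088
theta 0.284 r 0.2051 yoff 0.0004 F [-7.4  1.6  5. ] op 0.0088 rpy [179.8 -32.3  -4.6]
0 th 0.254 [-0.017, 0.002, 0.019, 0.0003, -0.001, 0.0013]
1 th 0.224 [-0.02, 0.0, 0.013, 0.0, 0.0019, 0.0]
2 th 0.194 [-0.02, -0.0, 0.013, 0.0, 0.0019, -0.0]
3 th 0.164 [-0.02, 0.0, 0.014, -0.0, 0.0019, 0.0]
4 th 0.134 [-0.019, 0.0, 0.014, 0.0, 0.0019, 0.0]
5 th 0.104 [-0.019, -0.0, 0.015, 0.0, 0.0019, 0.0]
6 th 0.074 [-0.019, -0.0, 0.015, 0.0, 0.0019, 0.0]
7 th 0.044 [-0.018, -0.0, 0.016, 0.0, 0.0019, 0.0]
```

```bash
python3 -m pendant '[[-0.018,0.001,0.017,0,0,0.001,1],[-0.02,0,0.014,0,0.001,0,1],[-0.02,0,0.014,0,0.001,0,1],[-0.02,0,0.014,0,0.001,0,1],[-0.02,0,0.015,0,0.001,0,1]]'
python3 -c "
from h import *
hoodplan(6,.025)"
```

```text
time: 45.5
ee_pos: [0.4155, -0.0751, 0.0985]
tcp_rot: [-179.7, -30.8, -4.9]
wrist_force: [-27.2, 4.6, 10.0]
opening: 0.0088
theta 0.091 r 0.2038 yoff 0.0004 F [-27.2   4.6  10. ] op 0.0088 rpy [-179.7  -30.8   -4.9]
0 th 0.066 [-0.01, 0.002, 0.016, -0.0016, 0.0191, -0.0006]
1 th 0.041 [-0.015, 0.0, 0.013, 0.0, 0.0016, 0.0]
2 th 0.016 [-0.015, -0.0, 0.013, 0.0, 0.0016, 0.0]
3 th -0.009 [-0.015, 0.0, 0.014, -0.0, 0.001, -0.0]
4 th -0.034 [-0.015, 0.0, 0.014, 0.0, 0.0, 0.0]
5 th -0.059 [-0.014, -0.0, 0.014, 0.0, 0.0, 0.0]
```

```bash
python3 -c "
from h import *
o=bot.get_obs();print(o['wrist_force'],o['torque'])
pic('scene','s18',(150,90,270,190),6);pic('top','t18',(250,110,400,250),4)"
```

```text
[-27.18457195   4.63319139  10.00434873] [0.90115    4.11773148 0.34287178]
```

View pics/s18.png

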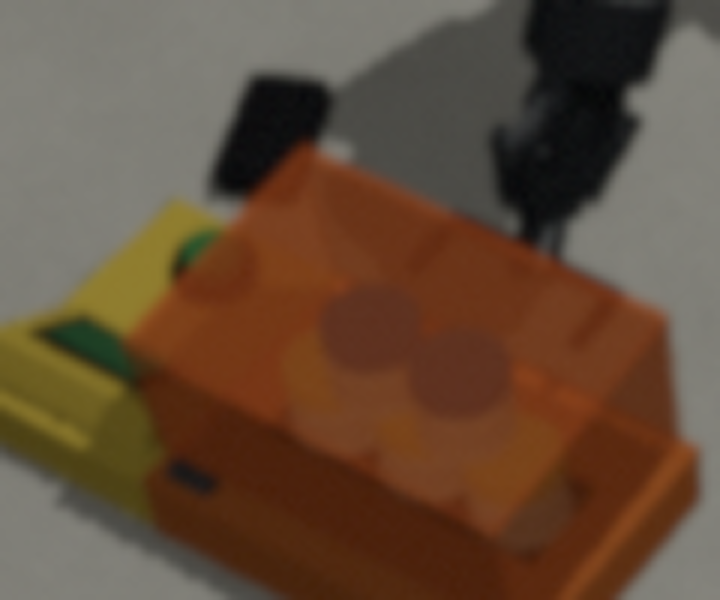

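View pics/t18.png

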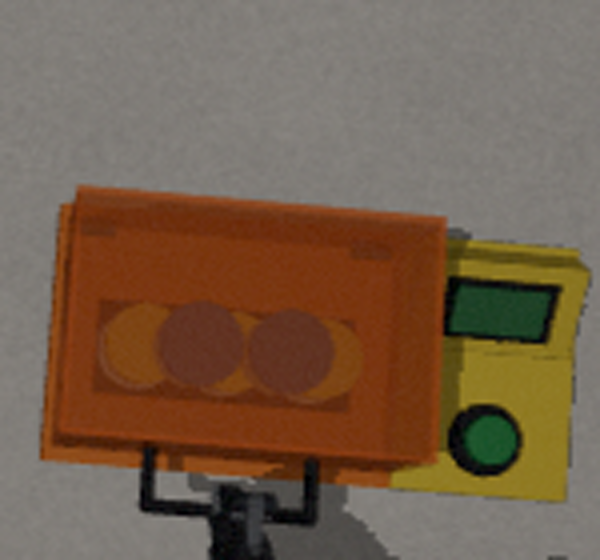

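```bash
python3 -m pendant '[[0,0,0,0,0,0,0.85],[0,0,0,0,0,0,0.85],[0,0,0,0,0,0,0.85]]'
python3 -c "
from h import *
o=bot.get_obs();print(o['wrist_force'],o['torque'],o['opening'],o['tcp_rot'])"
```

```text
time: 45.9
ee_pos: [0.4137, -0.0749, 0.0949]
tcp_rot: [-179.6, -30.5, -5.0]
wrist_force: [-0.1, -1.0, 0.8]
opening: 0.0123
[-0.08180634 -0.98808938  0.76784062] [0.05114113 0.24676196 0.00427898] 0.01234360324865148 [-179.63293005  -30.50690665   -4.97048471]
```

Force vanished on release, so it was just grip friction against a small arc mismatch. Back off and press the bar down with shut fingertips.

```bash
python3 -m pendant '[[0,0,0,0,0,0,0.8],[0,0,0,0,0,0,0.78],[0,0,-0.03,0,0,0,0.78],[0,0,-0.06,0,0,0,0.78],[0,0,-0.08,0,0,0,0.78],[0,0,-0.04,0,0,0,0.78],[0,0,0,0,0,0,1],[0,0,0,0,0,0,1]]'
python3 -c "
from h import *
print(handle(.09),handle(0))
pic('scene','s19',(150,90,270,190),6);pic('top','t19',(250,110,400,250),4)
plan([.40,-.075,.16],rpy=[180,-20,-4.8])"
```

```text
time: 46.7
ee_pos: [0.4005, -0.0771, 0.144]
tcp_rot: [-179.5, -29.5, -5.0]
wrist_force: [-0.2, -0.1, -0.5]
opening: -0.0001
[ 0.40877665 -0.07499741  0.11059864] [ 0.40394913 -0.07458949  0.09298908]
dist 0.0166 turn 9.5 n=2 pos [ 0.4003 -0.077   0.1435] rpy [-179.5  -29.5   -5. ]
0 [np.float64(0.015), np.float64(-0.004), np.float64(-0.029), np.float64(-0.0013), np.float64(-0.0263), np.float64(-0.0003)]
1 [np.float64(0.013), np.float64(-0.004), np.float64(-0.03), np.float64(-0.0013), np.float64(-0.0263), np.float64(-0.0003)]
```

View pics/s19.png

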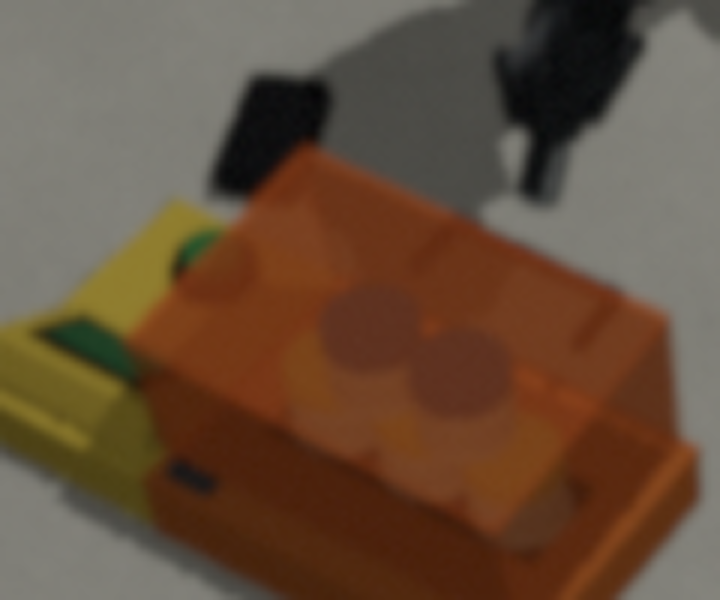

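View pics/t19.png

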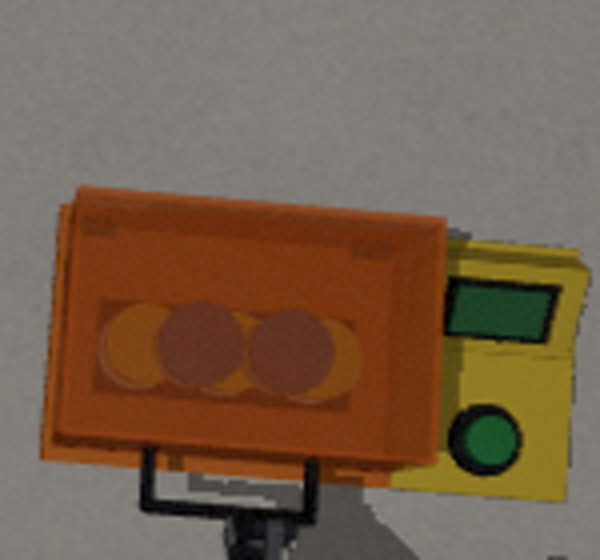

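```bash
python3 -c "
from h import *
for t in(0,.03,.06,.09,.12): print(t,handle(t).round(4),proj('top',handle(t)).round(1),proj('top',handle(t,.055)).round(1))
plan([.410,-.0755,.14],rpy=[180,-18,-4.8])"
```

```text
0 [ 0.4039 -0.0746  0.093 ] [305.5 238.8] [285.3 237.2]
0.03 [ 0.4054 -0.0747  0.0989] [305.9 238.4] [285.6 236.8]
0.06 [ 0.407  -0.0748  0.1048] [306.3 237.9] [285.9 236.3]
0.09 [ 0.4088 -0.075   0.1106] [306.7 237.3] [286.2 235.7]
0.12 [ 0.4107 -0.0752  0.1164] [307.1 236.7] [286.5 235.1]
dist 0.0104 turn 11.5 n=2 pos [ 0.4003 -0.077   0.1435] rpy [-179.5  -29.5   -5. ]
0 [np.float64(0.013), np.float64(-0.005), np.float64(0.015), np.float64(-0.0013), np.float64(-0.0319), np.float64(-0.0002)]
1 [np.float64(0.015), np.float64(-0.005), np.float64(0.014), np.float64(-0.0013), np.float64(-0.0319), np.float64(-0.0002)]
```

```bash
python3 -m pendant '[[0.013,-0.005,0.005,-0.001,-0.03,0,1],[0.015,-0.005,0.005,-0.001,-0.03,0,1],[0,0,0,0,0,0,1],[0,0,0,0,0,0,1]]'
python3 -c "
from h import *
plan([.410,-.0755,.115],rpy=[180,-18,-4.8],n=4)"
```

```text
time: 47.2
ee_pos: [0.4066, -0.0747, 0.1417]
tcp_rot: [-179.9, -18.3, -4.9]
wrist_force: [0.3, -1.4, -0.1]
opening: -0.0001
dist 0.0269 turn 0.3 n=4 pos [ 0.4066 -0.0747  0.1417] rpy [-179.9  -18.3   -4.9]
0 [np.float64(-0.005), np.float64(0.001), np.float64(0.026), np.float64(-0.0002), np.float64(-0.0004), np.float64(-0.0001)]
1 [np.float64(-0.005), np.float64(0.001), np.float64(0.026), np.float64(-0.0002), np.float64(-0.0004), np.float64(-0.0001)]
2 [np.float64(-0.005), np.float64(0.001), np.float64(0.026), np.float64(-0.0002), np.float64(-0.0004), np.float64(-0.0001)]
3 [np.float64(-0.005), np.float64(0.001), np.float64(0.026), np.float64(-0.0002), np.float64(-0.0004), np.float64(-0.0001)]
```

```bash
python3 -m pendant '[[-0.005,0,0.026,0,0,0,1],[-0.006,0,0.026,0,0,0,1],[-0.007,0,0.02,0,0,0,1],[-0.005,0,0.015,0,0,0,1]]'
```

```text
time: 47.6
ee_pos: [0.4066, -0.0747, 0.1171]
tcp_rot: [-179.9, -18.6, -4.9]
wrist_force: [0.3, 0.1, 0.1]
opening: -0.0001
```

```bash
python3 -m pendant '[[-0.003,0,0.015,0,0,0,1],[-0.003,0,0.015,0,0,0,1]]';python3 -m pendant '[[-0.004,0,0.015,0,0,0,1],[-0.004,0,0.015,0,0,0,1]]'; python3 -c "
from h import *
pic('top','t20',(250,110,400,250),4)"
```

```text
time: 47.8
ee_pos: [0.4071, -0.0748, 0.1089]
tcp_rot: [-179.9, -18.7, -4.9]
wrist_force: [-4.0, -0.4, 1.5]
opening: 0.0001
time: 48.0
ee_pos: [0.4074, -0.0748, 0.1008]
tcp_rot: [-179.9, -18.7, -4.9]
wrist_force: [-3.0, 0.7, 1.7]
opening: 0.0001
```

View pics/t20.png

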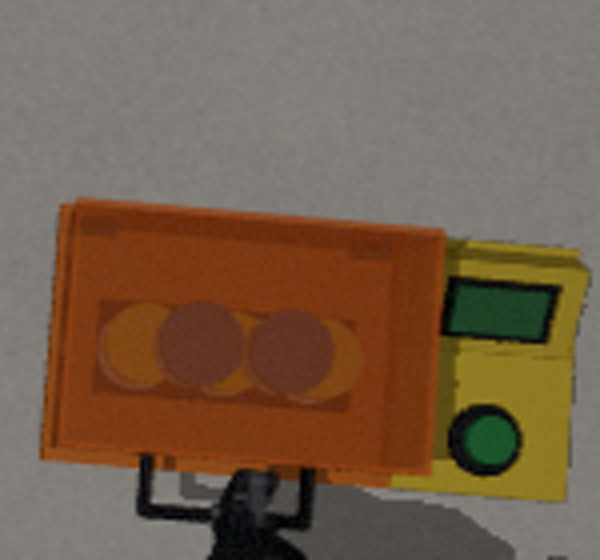

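```bash
python3 -c "
from h import *
pic('scene','s20',(150,90,270,190),6)
print(proj('top',[.4074,-.0748,.1008]),proj('scene',[.4074,-.0748,.1008]),proj('scene',handle(0.03)))"
```

```text
[306.00135452 237.68483398] [238.75452333 134.65677849] [239.10829692 134.67657174]
```

View pics/s20.png

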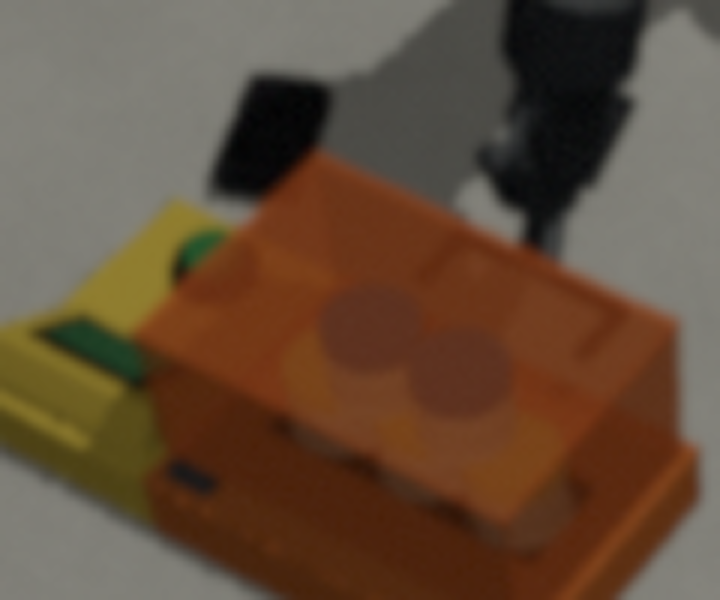

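```bash
python3 -m pendant '[[-0.005,0,0.012,0,0,0,1],[-0.005,0,0.012,0,0,0,1]]'; python3 -m pendant '[[-0.006,0,0.012,0,0,0,1]]'
```

```text
time: 48.3
ee_pos: [0.4083, -0.075, 0.0988]
tcp_rot: [-179.9, -19.0, -4.9]
wrist_force: [-31.1, 4.8, 42.0]
opening: 0.0
time: 48.4
ee_pos: [0.4082, -0.0749, 0.099]
tcp_rot: [-179.9, -19.2, -4.9]
wrist_force: [-25.7, 3.3, 32.1]
opening: -0.0004
```

Firm stop at z 0.099, where the closed bar's top should be (0.098). Back off and check.

```bash
python3 -m pendant '[[0,0,-0.03,0,0,0,1],[-0.02,0,-0.1,0,0,0,1],[-0.02,0,-0.12,0,0,0,1],[-0.08,0,-0.12,0,0,0,1],[-0.08,0,-0.12,0,0,0,1],[0,0,0,0,0,0,1]]'; python3 -c "
from h import *
im=pic('top','t21',(270,180,350,260),7);pic('scene','s21',(150,90,270,190),6)
def hp(x,y,z,th):
    v=np.array([x,z-.048]);c,s=np.cos(-th),np.sin(-th);v=np.array([c*v[0]-s*v[1],s*v[0]+c*v[1]]); return HG*[1,1,0]+v[0]*XW+y*YWv+[0,0,.048+v[1]]
for t in(0,.02,.04,.06):
  print(t,[proj(n,handle(t,y)).round(1).tolist() for n in('top','scene') for y in(.055,-.055)],'edges topfront',[proj(n,hp(-.16,y,.158,t)).round(1).tolist() for n in('top','scene') for y in(.12,-.12)],'rear',[proj(n,hp(0,y,.158,t)).round(1).tolist() for n in('top','scene') for y in(.12,-.12)])"
```

```text
time: 49.0
ee_pos: [0.3189, -0.0672, 0.2037]
tcp_rot: [-179.9, -19.4, -4.8]
wrist_force: [1.3, 0.0, -0.3]
opening: 0.0002
0 [[285.3, 237.2], [325.5, 240.4], [252.9, 142.0], [226.3, 129.5]] edges topfront [[263.7, 221.4], [357.4, 229.0], [262.7, 143.3], [202.3, 115.1]] rear [[268.7, 159.0], [361.3, 166.9], [233.2, 176.8], [171.0, 144.9]]
0.02 [[285.5, 236.9], [325.9, 240.2], [252.7, 141.3], [226.1, 128.8]] edges topfront [[263.8, 220.5], [357.8, 228.1], [262.3, 143.0], [201.8, 114.8]] rear [[268.7, 158.1], [361.3, 166.1], [232.8, 177.3], [170.5, 145.4]]
0.04 [[285.7, 236.6], [326.2, 239.9], [252.5, 140.7], [225.8, 128.2]] edges topfront [[264.0, 219.6], [358.3, 227.2], [261.9, 142.8], [201.2, 114.5]] rear [[268.8, 157.3], [361.4, 165.3], [232.4, 177.8], [170.1, 145.8]]
0.06 [[285.9, 236.3], [326.6, 239.5], [252.3, 140.1], [225.5, 127.6]] edges topfront [[264.1, 218.7], [358.7, 226.3], [261.5, 142.6], [200.7, 114.2]] rear [[268.9, 156.4], [361.4, 164.4], [231.9, 178.4], [169.6, 146.3]]
```

View pics/t21.png

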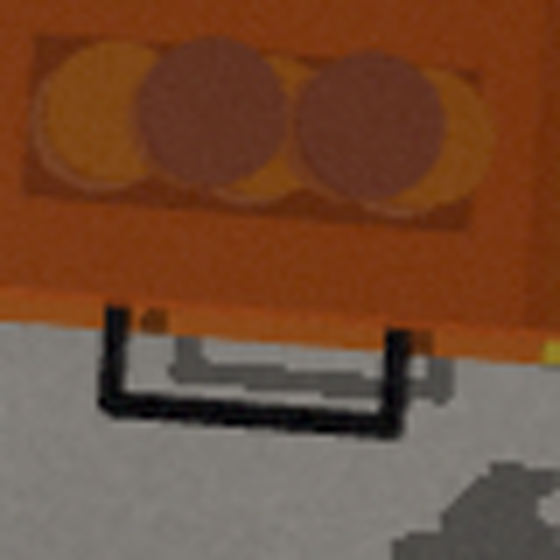

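View pics/s21.png

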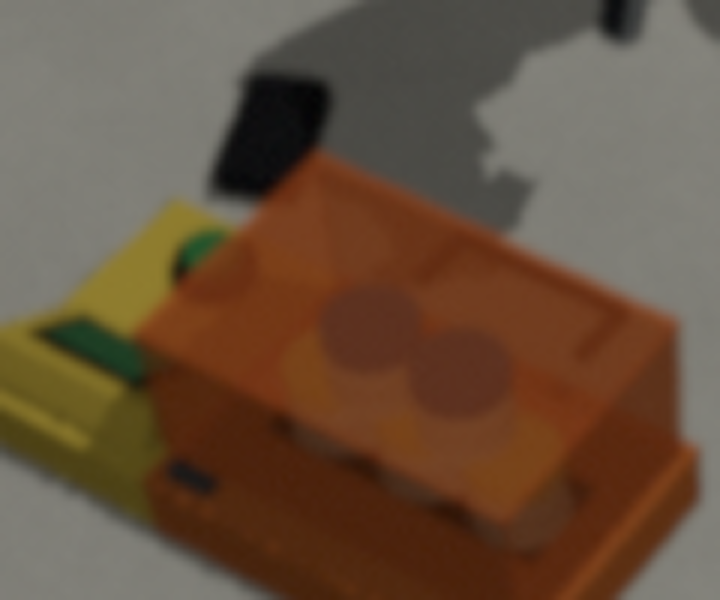

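Both views put the handle at θ≈0 within ~0.02 rad. The push was 4 mm off the bar's centre, so I press once more on the centre to be sure.

```bash
python3 -c "
from h import *
plan([.403,-.0746,.13],rpy=[180,-15,-4.8],n=5)"
```

```text
dist 0.1092 turn 4.2 n=5 pos [ 0.3201 -0.0674  0.2007] rpy [-179.9  -19.2   -4.8]
0 [np.float64(0.044), np.float64(0.0), np.float64(0.075), np.float64(-0.0001), np.float64(-0.0047), np.float64(-0.0)]
1 [np.float64(0.045), np.float64(0.0), np.float64(0.075), np.float64(-0.0001), np.float64(-0.0047), np.float64(-0.0)]
2 [np.float64(0.046), np.float64(0.0), np.float64(0.074), np.float64(-0.0001), np.float64(-0.0047), np.float64(-0.0)]
3 [np.float64(0.048), np.float64(0.0), np.float64(0.073), np.float64(-0.0001), np.float64(-0.0047), np.float64(-0.0)]
4 [np.float64(0.049), np.float64(0.0), np.float64(0.073), np.float64(-0.0001), np.float64(-0.0047), np.float64(-0.0)]
```

```bash
python3 -m pendant '[[0.044,0,0.07,0,-0.005,0,1],[0.045,0,0.07,0,-0.005,0,1],[0.046,0,0.07,0,-0.005,0,1],[0.045,0,0.06,0,-0.004,0,1],[0.03,0,0.04,0,-0.003,0,1],[0,0,0,0,0,0,1],[0,0,0,0,0,0,1]]'; python3 -c "
from h import *
plan([.403,-.0746,.105],rpy=[180,-15,-4.8],n=2)"
```

```text
time: 49.8
ee_pos: [0.3978, -0.073, 0.1313]
tcp_rot: [-179.8, -14.6, -4.8]
wrist_force: [0.5, -0.1, -0.8]
opening: -0.0
dist 0.0269 turn 0.5 n=2 pos [ 0.3978 -0.073   0.1313] rpy [-179.8  -14.6   -4.8]
0 [np.float64(-0.003), np.float64(0.002), np.float64(0.054), np.float64(-0.0005), np.float64(0.0012), np.float64(0.0)]
1 [np.float64(-0.003), np.float64(0.002), np.float64(0.054), np.float64(-0.0005), np.float64(0.0012), np.float64(0.0)]
```

```bash
python3 -m pendant '[[0.01,0.002,0.03,0,0.001,0,1],[-0.003,0,0.04,0,0,0,1],[-0.006,0,0.02,0,0,0,1],[-0.004,0,0.01,0,0,0,1]]'; python3 -m pendant '[[-0.004,0,0.012,0,0,0,1]]';
```

```text
time: 50.2
ee_pos: [0.4035, -0.074, 0.1053]
tcp_rot: [-179.8, -14.9, -4.8]
wrist_force: [-0.9, 0.5, 0.4]
opening: -0.0003
time: 50.3
ee_pos: [0.4031, -0.074, 0.102]
tcp_rot: [-179.8, -14.9, -4.8]
wrist_force: [0.9, 0.8, 0.8]
opening: -0.0001
```

```bash
python3 -m pendant '[[-0.004,0,0.012,0,0,0,1]]'; python3 -m pendant '[[-0.004,0,0.012,0,0,0,1]]'; python3 -m pendant '[[-0.004,0,0.012,0,0,0,1]]'
```

```text
time: 50.4
ee_pos: [0.4028, -0.074, 0.0988]
tcp_rot: [-179.8, -14.9, -4.8]
wrist_force: [-0.2, 0.1, 0.2]
opening: -0.0001
time: 50.5
ee_pos: [0.4031, -0.0741, 0.0973]
tcp_rot: [-179.9, -15.0, -4.8]
wrist_force: [-19.0, 2.2, 35.1]
opening: -0.0004
time: 50.6
ee_pos: [0.4033, -0.0741, 0.0973]
tcp_rot: [-179.9, -15.2, -4.8]
wrist_force: [-25.6, 5.0, 39.0]
opening: -0.0003
```

Same firm stop at 0.0973 on the bar's centre: the hood is closed. Now the button.

```bash
python3 -m pendant '[[0,0,-0.04,0,0,0,1],[-0.04,0,-0.12,0,0,0,1],[-0.06,0.05,-0.12,0,0.015,0,1],[0,0.15,-0.1,0,-0.02,0,1],[0,0.15,-0.05,0,-0.02,0,1],[0,0.15,0,0,-0.02,0,1],[0,0.15,0,0,-0.02,0,1],[0,0.08,0,0,-0.02,0,1],[0,0,0,0,0,0,1],[0,0,0,0,0,0,1]]'; python3 -c "
from h import *
for z in (.05,.054,.058,.062):print(z,ray('top',(372.1,219.6),z),ray('scene',(185.4,133.2),z))
plan([.455,-.2695,.10],rpy=[180,0,-4.8])
pic('top','t22',(330,180,400,250),7)"
```

```text
time: 51.6
ee_pos: [0.3301, -0.2577, 0.2076]
tcp_rot: [179.6, -0.8, -4.6]
wrist_force: [0.0, -0.1, -0.6]
opening: 0.0
0.05 [ 0.45539857 -0.27417377  0.05      ] [ 0.4471273  -0.27465197  0.05      ]
0.054 [ 0.45539795 -0.27275468  0.054     ] [ 0.45010266 -0.27187421  0.054     ]
0.058 [ 0.45539733 -0.2713356   0.058     ] [ 0.45307802 -0.26909645  0.058     ]
0.062 [ 0.4553967  -0.26991651  0.062     ] [ 0.45605338 -0.2663187   0.062     ]
dist 0.1653 turn 0.9 n=4 pos [ 0.3301 -0.2577  0.2076] rpy [179.6  -0.8  -4.6]
0 [np.float64(0.124), np.float64(0.001), np.float64(0.109), np.float64(0.0005), np.float64(-0.0012), np.float64(0.0002)]
1 [np.float64(0.124), np.float64(0.001), np.float64(0.109), np.float64(0.0005), np.float64(-0.0012), np.float64(0.0002)]
2 [np.float64(0.125), np.float64(0.001), np.float64(0.109), np.float64(0.0005), np.float64(-0.0012), np.float64(0.0002)]
3 [np.float64(0.125), np.float64(0.001), np.float64(0.108), np.float64(0.0005), np.float64(-0.0012), np.float64(0.0002)]
```

View pics/t22.png

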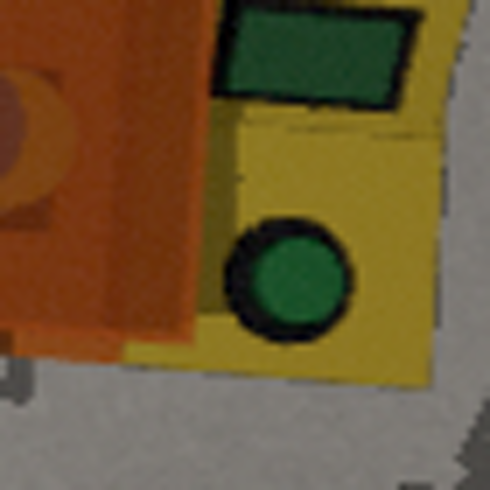

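The green button is centred at ≈(373,220) px. Target (0.4545, −0.271).

```bash
python3 -m pendant '[[0.12,0.005,0.05,0,-0.001,0,1],[0.124,0.005,0.09,0,-0.001,0,1],[0.124,0.005,0.1,0,-0.001,0,1],[0.1,0.003,0.1,0,-0.001,0,1],[0.02,0,0.03,0,0,0,1],[0,0,0,0,0,0,1],[0,0,0,0,0,0,1]]'; python3 -c "
from h import *
plan([.4545,-.271,.07],rpy=[180,0,-4.8],n=2)
pic('scene','s22',(150,90,270,190),6)"
```

```text
time: 52.35
ee_pos: [0.4564, -0.2666, 0.1197]
tcp_rot: [179.4, -0.9, -4.3]
wrist_force: [-0.3, 0.0, 1.0]
opening: -0.0004
dist 0.0499 turn 1.2 n=2 pos [ 0.4564 -0.2666  0.1197] rpy [179.4  -0.9  -4.3]
0 [np.float64(-0.005), np.float64(0.008), np.float64(0.099), np.float64(0.0018), np.float64(-0.0025), np.float64(0.0014)]
1 [np.float64(-0.004), np.float64(0.009), np.float64(0.099), np.float64(0.0018), np.float64(-0.0025), np.float64(0.0014)]
```

View pics/s22.png

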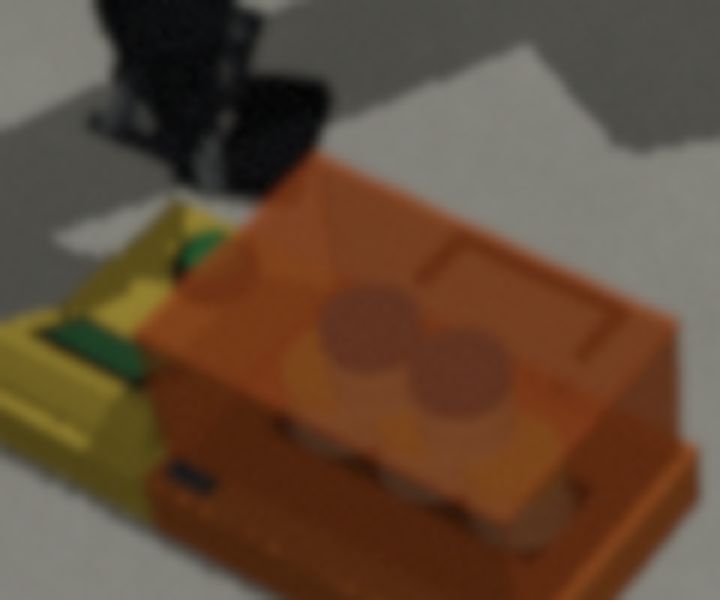

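The shut fingertips are above the button. Descend slowly.

```bash
python3 -m pendant '[[-0.004,0.008,0.06,0.002,-0.002,0.001,1],[-0.003,0.005,0.07,0.001,-0.002,0.001,1],[0,0,0.04,0,0,0,1],[0,0,0.01,0,0,0,1],[0,0,0,0,0,0,1]]'; python3 -m pendant '[[0,0,0.015,0,0,0,1],[0,0,0.015,0,0,0,1]]'
```

```text
time: 52.9
ee_pos: [0.4533, -0.2711, 0.0736]
tcp_rot: [179.9, -0.3, -4.8]
wrist_force: [0.7, 0.4, 0.4]
opening: -0.0002
time: 53.1
ee_pos: [0.4535, -0.2713, 0.0664]
tcp_rot: [179.8, -0.4, -4.8]
wrist_force: [-0.6, 1.1, 2.6]
opening: 0.0001
```

```bash
for i in 1; do :; done; python3 -m pendant '[[0,0,0.012,0,0,0,1]]'; python3 -m pendant '[[0,0,0.012,0,0,0,1]]'; python3 -m pendant '[[0,0,0.012,0,0,0,1]]'
```

```text
time: 53.2
ee_pos: [0.4535, -0.2714, 0.0635]
tcp_rot: [179.8, -0.4, -4.8]
wrist_force: [-2.2, 0.9, 3.7]
opening: -0.0
time: 53.3
ee_pos: [0.4537, -0.2715, 0.0615]
tcp_rot: [179.8, -0.4, -4.8]
wrist_force: [-10.4, 6.2, 33.5]
opening: -0.0004
time: 53.4
ee_pos: [0.4538, -0.2715, 0.0614]
tcp_rot: [179.7, -0.5, -4.8]
wrist_force: [-15.0, 8.3, 39.4]
opening: -0.0001
```

Spring contact began near 0.068 and there is a hard stop at 0.0614: 7 mm, fully down. Let it up and retreat.

```bash
python3 -m pendant '[[0,0,-0.03,0,0,0,1],[0,0,-0.06,0,0,0,1],[0,0,-0.12,0,0,0,1],[0,0,-0.15,0,0,0,1],[-0.1,0,-0.15,0,0,0,1],[-0.15,0,-0.1,0,0,0,1],[-0.15,0,0,0,0,0,1],[0,0,0,0,0,0,1],[0,0,0,0,0,0,1]]'; python3 -c "
from h import *
im=pic('top','t23',(130,90,400,260),2.8);pic('scene','s23',(130,90,370,260),3)
for c in 'br':
  for b,a in blobs('top',im,c,15): print(c,b.round(1),a)
for b,a in blobs('top',im,'g'): print('g',b,a)
print(bot.get_obs()['wrist_force'])"
```

```text
time: 54.3
ee_pos: [0.3508, -0.2622, 0.2242]
tcp_rot: [179.5, -0.8, -4.7]
wrist_force: [0.6, -0.4, -0.8]
opening: 0.0
b [ 30. 223.] 661
b [124.5 231.5] 110
r [150.7 123.6] 51
r [211.3 230.8] 279
g [374.41025641 187.58608059] 273
g [372.06716418 219.57462687] 134
[ 0.30816419 -0.27732402 -0.16784928]
```

View pics/t23.png

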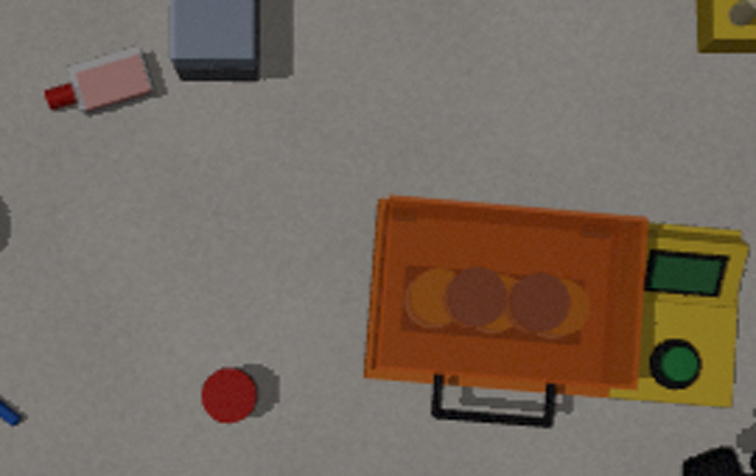

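View pics/s23.png

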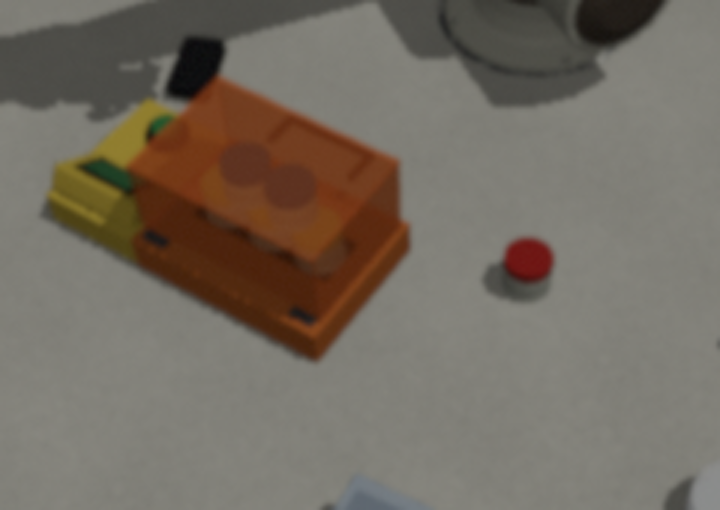

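The final views show the hood shut over the intact pyramid. The button is back at its starting pixel (372,219.6), and the red jar (211,231) and flask are where they started.

```bash
python3 -c "
from workcell import bot
print(bot.job_done())"
```

```text
the job is handed in; nothing more can be done
None
```

The job is done and handed in at about 54 s of the 208 s allowed. The three yellow-capped jars stand on the silver discs, with the two blue-capped jars on top, each over a gap. The hood was lowered and closed, and only then was the start button pressed fully and let up.

**Last checks**
- **Pyramid:** before the hood came down, the blue caps measured within about 2 mm of their gaps, except for about 4 mm along the bed at gap0 in the scene view. In the last pictures, seen through the hood, the pyramid looks unchanged.
- **Hood:** pressing on the centre of the handle bar stopped firmly at 97 mm, where the closed bar's top should be (98 mm). Both cameras put the hood angle at 0, give or take about 0.02 rad.
- **Button:** it travelled about 7 mm to a hard stop and is back at its starting pixel.
- **Bystanders:** the red jar and flask are at the same pixels as at the start. I saw nothing else disturbed, but I did not measure the mouse, dishes or marker at the end.

**What did not go smoothly**
- **First grasp:** it was too high on the cap, so I opened the gripper and gripped the jar again lower down.
- **Hood:** near the end of the swing the grip on the handle built up 27 N sideways because my arc was slightly off. I let go and finished by pushing the bar down with the closed fingertips.
- **Forces:** the highest wrist force printed was about 53 N, while pressing the hood shut.
- **Knocked jar:** I did not see the sideways knock that the task warned might happen.

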